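# Gauge and sort sample-holder plates at the balance slab

## Task

Sort the two or three sample-holder plates on the granite slab: first slide every plate out over the slab's far edge, away from the robot, until about a third of its length overhangs. Then try the plug gauge, gently and upright, in every plate as it lies there, working along the row from the robot's left to its right, and stand the gauge back in its wooden block. Pick each plate up by its overhanging end and lay it flat in a tray without dropping it, blue if the gauge drops into its hole, red if it does not, leaving the jug, the bowl and any glass dish alone.

Things in the scene. Friction and masses are not known exactly. Their poses are not given: they have to be found in the camera images.
- slab: grey granite balance slab, fixed, 240 (x) x 360 (y) x 50 mm high. Origin: centre of its underside, on the bench; +x points away from the robot towards its far edge, z up
- slab_edge (a point): middle of the slab's far upper edge: 120 mm along +x from the slab's centre, 50 mm above the bench; its axes are those of the slab. The straight edge runs along y, with free space beyond and below it
- holder_a: plate, left, nearest +y of the row (a or b; absent: None). Flat aluminium, 110 (x) x 46 (y) x 3 mm, 80 g, blue band at each end, round hole through its middle, loose on the slab, x roughly to the far edge, 80 mm or more between centre lines. Origin: hole centre, underside. All look alike: holes are 28 mm, which the gauge enters, or 23.5 mm, which it does not; only the gauge tells
- holder_b: plate, left, nearest +y of the row (a or b; absent: None). Flat aluminium, 110 (x) x 46 (y) x 3 mm, 80 g, blue band at each end, round hole through its middle, loose on the slab, x roughly to the far edge, 80 mm or more between centre lines. Origin: hole centre, underside. All look alike: holes are 28 mm, which the gauge enters, or 23.5 mm, which it does not; only the gauge tells
- holder_c: plate, middle of the row (c or d, or none; absent: None). Flat aluminium, 110 (x) x 46 (y) x 3 mm, 80 g, blue band at each end, round hole through its middle, loose on the slab, x roughly to the far edge, 80 mm or more between centre lines. Origin: hole centre, underside. All look alike: holes are 28 mm, which the gauge enters, or 23.5 mm, which it does not; only the gauge tells
- holder_d: plate, middle of the row (c or d, or none; absent: None). Flat aluminium, 110 (x) x 46 (y) x 3 mm, 80 g, blue band at each end, round hole through its middle, loose on the slab, x roughly to the far edge, 80 mm or more between centre lines. Origin: hole centre, underside. All look alike: holes are 28 mm, which the gauge enters, or 23.5 mm, which it does not; only the gauge tells
- holder_e: plate, right, nearest -y of the row (e or f; absent: None). Flat aluminium, 110 (x) x 46 (y) x 3 mm, 80 g, blue band at each end, round hole through its middle, loose on the slab, x roughly to the far edge, 80 mm or more between centre lines. Origin: hole centre, underside. All look alike: holes are 28 mm, which the gauge enters, or 23.5 mm, which it does not; only the gauge tells
- holder_f: plate, right, nearest -y of the row (e or f; absent: None). Flat aluminium, 110 (x) x 46 (y) x 3 mm, 80 g, blue band at each end, round hole through its middle, loose on the slab, x roughly to the far edge, 80 mm or more between centre lines. Origin: hole centre, underside. All look alike: holes are 28 mm, which the gauge enters, or 23.5 mm, which it does not; only the gauge tells
- gauge: plug gauge, 115 mm long, 170 g, starts plug down in its block. Origin: centre of the plug's flat lower end; z along it to the top. Steel plug 26 mm dia, 30 mm long, foot chamfer 1.5 mm; collar 33 mm dia, 6 mm high; black round handle 21 mm dia from 36 to 115 mm, green band near the top. Where it enters it goes down through the plate to stand on the slab; else it stays 3 mm higher, on the plate's top
- gauge_tip (a point): centre of the flat lower end of the gauge's plug (same point and axes as the gauge's origin)
- gauge_block: wooden block, fixed, 70 x 70 x 35 mm high, beyond the slab's far edge, with a round hole in its top 32 mm diameter and 25 mm deep (hole floor 10 mm above the bench) in which the gauge stands. Origin: centre of the underside, below the hole; z up
- tray_blue: shallow open blue plastic tray, loose, 0.5 kg, 190 (x) x 140 (y) x 22 mm outside, walls and floor 4 mm, on the bench at one side of the slab (either side). Origin: centre of the underside; z up. For plates that the gauge enters
- tray_red: shallow open red plastic tray, loose, 0.5 kg, 190 (x) x 140 (y) x 22 mm outside, walls and floor 4 mm, on the bench at one side of the slab (either side). Origin: centre of the underside; z up. For plates that the gauge does not enter
- jug: steel vacuum jug with black base, lid and handle, 124 mm diameter, 205 mm tall, origin at the centre of its underside: leave alone
- bowl: white porcelain bowl, 110 mm diameter, 50 mm high, origin at the centre of its underside: leave alone
- dish: there only when there is no middle plate (else None): covered glass dish, 96 mm diameter, 21 mm high, origin at the centre of its underside: leave alone

How it is judged (in metres and radians):
On the way, in this order (a step that is already met when the one before it is completed fails the run):
1. every plate lies on the slab with its end overhanging the far edge by about a third (18 mm at the least), all at the same time (x of holder_a in the frame of slab_edge between -0.037 and 0.02 m and z of holder_a in the frame of slab_edge between -0.003 and 0.004 m and angle between each of holder_a, holder_b, holder_c, holder_d, holder_e, holder_f's own z axis and vertical below 0.06 rad and x of holder_b in the frame of slab_edge between -0.037 and 0.02 m and z of holder_b in the frame of slab_edge between -0.003 and 0.004 m and x of holder_c in the frame of slab_edge between -0.037 and 0.02 m and z of holder_c in the frame of slab_edge between -0.003 and 0.004 m and x of holder_d in the frame of slab_edge between -0.037 and 0.02 m and z of holder_d in the frame of slab_edge between -0.003 and 0.004 m and x of holder_e in the frame of slab_edge between -0.037 and 0.02 m and z of holder_e in the frame of slab_edge between -0.003 and 0.004 m and x of holder_f in the frame of slab_edge between -0.037 and 0.02 m and z of holder_f in the frame of slab_edge between -0.003 and 0.004 m), for 0.2 s.
2. then the gauge has been brought down to the hole of the left plate, in it or resting on its rim (((horizontal distance between gauge_tip and holder_a below 0.007 m and z of gauge_tip in the frame of holder_a between -0.004 and 0.0045 m and angle between the z axis of gauge and the z axis of holder_a, either way round below 0.15 rad) or (horizontal distance between gauge_tip and holder_b below 0.007 m and z of gauge_tip in the frame of holder_b between -0.004 and 0.0045 m and angle between the z axis of gauge and the z axis of holder_b, either way round below 0.15 rad))), for 0.2 s.
3. then the gauge has been brought down to the hole of the middle plate, in it or resting on its rim (((horizontal distance between gauge_tip and holder_c below 0.007 m and z of gauge_tip in the frame of holder_c between -0.004 and 0.0045 m and angle between the z axis of gauge and the z axis of holder_c, either way round below 0.15 rad) or (horizontal distance between gauge_tip and holder_d below 0.007 m and z of gauge_tip in the frame of holder_d between -0.004 and 0.0045 m and angle between the z axis of gauge and the z axis of holder_d, either way round below 0.15 rad))), for 0.2 s.
4. then the gauge has been brought down to the hole of the right plate, in it or resting on its rim (((horizontal distance between gauge_tip and holder_e below 0.007 m and z of gauge_tip in the frame of holder_e between -0.004 and 0.0045 m and angle between the z axis of gauge and the z axis of holder_e, either way round below 0.15 rad) or (horizontal distance between gauge_tip and holder_f below 0.007 m and z of gauge_tip in the frame of holder_f between -0.004 and 0.0045 m and angle between the z axis of gauge and the z axis of holder_f, either way round below 0.15 rad))), for 0.2 s.
At the end, for the whole second after the job is handed in: plates the gauge enters lie flat and at rest in the blue tray, the others in the red one (wholly down in it, tilt under 0.2 rad; plates may overlap), and the gauge stands in its block (tip within 15 mm of the bench, tilt under 0.15 rad) (x of holder_a in the frame of tray_blue between -0.08 and 0.08 m and y of holder_a in the frame of tray_blue between -0.06 and 0.06 m and z of holder_a in the frame of tray_blue between 0 and 0.016 m and angle between each of holder_a, holder_d, holder_e, holder_b, holder_c, holder_f's own z axis and vertical below 0.2 rad and linear speed of each of holder_a, holder_d, holder_e, holder_b, holder_c, holder_f, gauge below 0.02 m/s and x of holder_d in the frame of tray_blue between -0.08 and 0.08 m and y of holder_d in the frame of tray_blue between -0.06 and 0.06 m and z of holder_d in the frame of tray_blue between 0 and 0.016 m and x of holder_e in the frame of tray_blue between -0.08 and 0.08 m and y of holder_e in the frame of tray_blue between -0.06 and 0.06 m and z of holder_e in the frame of tray_blue between 0 and 0.016 m and x of holder_b in the frame of tray_red between -0.08 and 0.08 m and y of holder_b in the frame of tray_red between -0.06 and 0.06 m and z of holder_b in the frame of tray_red between 0 and 0.016 m and x of holder_c in the frame of tray_red between -0.08 and 0.08 m and y of holder_c in the frame of tray_red between -0.06 and 0.06 m and z of holder_c in the frame of tray_red between 0 and 0.016 m and x of holder_f in the frame of tray_red between -0.08 and 0.08 m and y of holder_f in the frame of tray_red between -0.06 and 0.06 m and z of holder_f in the frame of tray_red between 0 and 0.016 m and horizontal distance between gauge_tip and gauge_block below 0.012 m and z of gauge_tip in the frame of gauge_block below 0.015 m and angle between gauge's own z axis and vertical below 0.15 rad); the robot touches nothing.
It fails at once if the jug, the bowl or the glass dish is pushed more than 30 mm or tipped (distance of any of jug, bowl, dish from where it was at the start of the episode above 0.03 m or angle between any of jug, bowl, dish's own z axis and vertical above 0.4 rad).
It fails at once if the gauge is forced: pressed on a plate with more than 45 N (contact force between gauge and holder_a above 45 N or contact force between gauge and holder_b above 45 N or contact force between gauge and holder_c above 45 N or contact force between gauge and holder_d above 45 N or contact force between gauge and holder_e above 45 N or contact force between gauge and holder_f above 45 N).
It fails at once if a plate is dropped or thrown: it moves at over 1 m/s with no finger on it (a fall of 5 cm) ((linear speed of holder_a above 1 m/s and contact force between the fingers and holder_a below 0.05 N) or (linear speed of holder_b above 1 m/s and contact force between the fingers and holder_b below 0.05 N) or (linear speed of holder_c above 1 m/s and contact force between the fingers and holder_c below 0.05 N) or (linear speed of holder_d above 1 m/s and contact force between the fingers and holder_d below 0.05 N) or (linear speed of holder_e above 1 m/s and contact force between the fingers and holder_e below 0.05 N) or (linear speed of holder_f above 1 m/s and contact force between the fingers and holder_f below 0.05 N)).
Of holder_a, holder_b only 1 to 1 are there at a start; the rules pass over those that are not, and their reading is None.
Of holder_e, holder_f only 1 to 1 are there at a start; the rules pass over those that are not, and their reading is None.
Of holder_c, holder_d, dish only 1 to 1 are there at a start; the rules pass over those that are not, and their reading is None.
At some moment in a run one of tray_blue, tray_red may be knocked a few centimetres aside while the robot is not near it.
It also fails if it takes over 210 s, if anything falls off the work surface, if the arm or the gripper's body presses on something with over 40 N, if the wrist force passes 120 N, or if a joint passes its speed limit or range.

## Robot

A 6-joint arm with a two-finger parallel gripper is mounted at the origin on the work surface. World frame = base frame: x ahead of the robot, y to its left, z up, the work surface at z = 0. Lengths are in mm, angles in rad, forces in N, time in s.
With the tool pointing down it reaches from about 250 to 775 mm from the base axis. Payload 4 kg.
Tool frame: the origin (TCP) lies at the very end of the fingers, on their centre line; the grasp point (between the pads) lies robot.hold_point_z behind it (robot.hold_point_z is the distance from the TCP to the grasp point, in mm); z points along the fingers, y is the line along which they close (so a half turn about z gives the same grasp; the last joint's range is limited). The gripper opens to 94 mm and grips with 3 to 60 N. Pads are 16 mm wide; open, the fingers measure 119 mm over their backs; the gripper's body (75 mm by 177 mm) begins 78 mm behind the grasp point.
Start: joints at [1.036, 0.087, 1.371, -0, 1.684, -0.103], TCP at [230.19, 499.533, 205.506] pointing down, gripper open.
Joint ranges: [-3.1, 3.1], [-0.76, 2.03], [0.27, 2.55], [-1.08, 4.22], [0.17, 2.65], [-2.57, 2.57]. Speed limits (rad/s): [2.79, 2.79, 3.14, 3.14, 3.14, 3.14].

## Interface

Orientations are given as a unit quaternion [x, y, z, w].
In Python, from cell import robot gives the robot as it stands.
- The arm moves only by the tool drive_tool, never from a script. Its argument "deltas" is a list that holds one entry, the list of rows, each a list of 7 numbers: the shift along the tool's x, y, z in mm, then the turn, a rotation vector about the tool's x, y, z in rad, then the finger opening in mm, from 0 to 94. In form: [[[x, y, z, wx, wy, wz, grip], ...]]. A call has 1 to 12 rows; each row is the pose to reach, as a shift and turn from the pose commanded when the call began, along the tool's axes at that moment; what a row does not reach only later rows make up. A row lasts 1/12 s, in which the tool goes at most 41.7 mm and 7.16 degrees, less where a joint would pass 70% of its speed; a pose out of reach is approached as far as the arm can. A call with a gripper value outside its range is refused whole. The fingers move at their own pace and stop on an object; "grip_force" is the grip in N (left out, the last holds). Time passes only in rows, so rows that repeat a pose let the fingers close. It gives the time, the measured TCP pose, the force, the opening and the grip force at its end, in the units of the state.
- robot.observe(): the state, without advancing time (a new reading comes with each control period).
- robot.grab_frame(name): name is "scene" or "top" or "wrist"; returns a dict with "image" (400x640x3 uint8, red, green, blue), "z_map" (400x640 float32, mm along the optical axis (not along the pixel's ray), 0 where there is no reading), "mtx" (3x3 intrinsics, pixels), "R" (3x3) and "t" (3): a world point X has camera coordinates R X + t. Camera axes: x right, y down, z forward; pixel columns grow to the right and rows downward; lengths in mm; the calibration is good to about 2 mm. A picture is of the moment at which its call begins.
- robot.close_job(): hands the job in; it is judged then, once.
Trained networks look in a picture, given as the dict that the camera call returned (one of the last four; its "shot" number tells which), for a name from the list of things; names that differ only in an ending like _2 or _b are one class to them, and where a whole thing is asked for, a point or a joint stands for the part that bears it (a point fixed in the world has none). Each returns a list of dicts, best first, with "score" (0 to 1); they miss things now and then, are a little off and sometimes report something else, mostly with a low value. They report only what shows in the picture. A call takes as long as a camera call.
- robot.cut_out(name, picture): "region" (400x640 bool, what is visible of it) and "bbox" ([left, top, right, bottom] in pixels, round what is visible of it).
- robot.landmark_of(name, picture): "point" ([column, row] in pixels: a listed point, or the origin of a listed thing).
The state is a dict: "clock": time; "joints": joint angles; "joint_vel": joint speeds; "joint_torque": joint torques, N m; "position": TCP position; "tcp_rot": TCP orientation; "contact_force": force on the tool from outside, world axes, zero at the start; "ft_torque": the same for the moment, N m; "grip_width": finger opening in mm; "finger_force": force on a finger pad.
Only numpy, scipy, OpenCV 4.12 (cv2) and the standard library are available. Lean on these libraries where they do the work, as an engineer would, in place of code of your own. Each camera call takes 0.05 s, during which the arm holds its last target. There are 200 camera calls.

## Working session

There is one attempt and no reset: what is moved stays moved. The work goes in short steps, Python scripts to look and compute and a tool call to move; the robot and the scene stay as the last step left them, time stands still between calls to the robot, and variables do not carry over. Pictures are saved under pics/ and viewed, at most 14 in all, crops included, and the job is handed in when it is done.

Besides the shell and the picture viewer there is one more tool, called after ">>>" as name(argument=value, ...) on one line, values as JSON. drive_tool: Moves the arm, as the interface text tells. Its arguments: {"type":"object","properties":{"deltas":{"type":"array","items":{"type":"array","items":{"type":"array","items":{"type":"number"}}}},"grip_force":{"type":"number"}},"required":["deltas"]}

```bash
ls; mkdir -p pics; cat > h.py <<'E'
import numpy as np, cv2
from cell import robot
from scipy.spatial.transform import Rotation as Ro
def save(f,n): cv2.imwrite('pics/'+n,cv2.cvtColor(f['image'],cv2.COLOR_RGB2BGR))
def cloud(f):
    z=f['z_map'].astype(float);v,u=np.mgrid[:400,:640];K=np.array(f['mtx'])
    p=np.stack([(u-K[0,2])/K[0,0]*z,(v-K[1,2])/K[1,1]*z,z],-1)
    w=(p-np.array(f['t']))@np.array(f['R']); w[z<=0]=np.nan
    return w
def ray(f,px,h):
    K=np.array(f['mtx']);R=np.array(f['R']);c=-R.T@np.array(f['t'])
    d=R.T@np.linalg.inv(K)@np.array([px[0],px[1],1.]);return c+d*(h-c[2])/d[2]
E
python3 - <<'E'
from h import *
o=robot.observe();print({k:np.round(v,3) for k,v in o.items()},robot.hold_point_z)
for n in('scene','top'):
    f=robot.grab_frame(n);save(f,n+'0.png');w=cloud(f)
    for k in['slab','holder_a','gauge','gauge_block','tray_blue','tray_red','jug','bowl','dish']:
        for r in robot.cut_out(k,f)[:4]:
            m=r['region'];q=w[m];q=q[~np.isnan(q[:,0])]
            print(n,k,round(r['score'],2),np.round(r['bbox']),np.round(np.median(q,0)),np.round(np.percentile(q,2,0)),np.round(np.percentile(q,98,0)))
E
```

```text
pics
{'clock': np.float64(0.0), 'joints': array([ 1.036,  0.088,  1.372, -0.   ,  1.684, -0.103]), 'joint_vel': array([ 0.   , -0.001, -0.001,  0.001, -0.001,  0.   ]), 'joint_torque': array([-1.0000e-03, -3.4019e+01, -3.0243e+01,  7.2000e-02,  3.3000e-02,
       -0.0000e+00]), 'position': array([229.881, 499.05 , 204.286]), 'tcp_rot': array([ 0.214,  0.977, -0.001, -0.   ]), 'contact_force': array([ 0.444,  0.01 , -0.056]), 'ft_torque': array([ 0.031,  0.025, -0.017]), 'finger_force': np.float64(0.0), 'grip_width': np.float64(93.825)} 18.8
scene slab 0.87 [274. 120. 453. 258.] [459.  35.  50.] [ 312. -171.   19.] [556. 181.  53.]
scene holder_a 0.94 [330. 157. 375. 191.] [439. -14.  53.] [380. -38.  50.] [490.   9.  56.]
scene holder_a 0.91 [368. 184. 418. 220.] [443.  98.  53.] [385.  68.  49.] [494. 129.  56.]
scene holder_a 0.81 [301. 141. 343. 171.] [ 434. -114.   53.] [ 374. -139.   49.] [480. -89.  56.]
scene gauge 0.64 [278. 218. 298. 252.] [686.   8.  80.] [669. -10.  32.] [695.  16. 126.]
scene gauge_block 0.8 [265. 230. 311. 281.] [694.  17.  34.] [645. -38.   1.] [722.  4
[... 1004 characters left out ...]
4.    4.] [ 355. -428.   -1.] [ 536. -291.   23.]
top tray_blue 0.69 [268. 233. 295. 279.] [439.  95.  53.] [388.  67.  48.] [493. 123.  57.]
top tray_blue 0.68 [166. 213. 217. 285.] [459. 358.   4.] [370. 285.  -1.] [551. 426.  23.]
top tray_red 0.68 [415. 222. 475. 290.] [ 444. -363.    4.] [ 355. -428.   -1.] [ 537. -291.   23.]
top tray_red 0.64 [204. 140. 248. 175.] [722. 277.  21.] [667. 222.   1.] [763. 325.  52.]
top tray_red 0.37 [247. 212. 388. 315.] [418.   6.  50.] [ 307. -177.   45.] [543. 169.  54.]
top jug 0.66 [409. 115. 464. 190.] [ 684. -303.  168.] [ 640. -364.    4.] [ 789. -268.  204.]
top bowl 0.91 [205. 141. 246. 175.] [722. 276.  21.] [667. 220.   1.] [764. 319.  52.]
```

```bash
python3 - <<'E'
from h import *
a=cv2.imread('pics/scene0.png');b=cv2.imread('pics/top0.png')
cv2.imwrite('pics/both0.png',np.vstack([cv2.resize(a[90:390,120:560],(800,545))[:, :],])) 
cv2.imwrite('pics/topc0.png',cv2.resize(b[100:330,150:490],(800,541)))
E
```

```text
(no output)
```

View pics/both0.png

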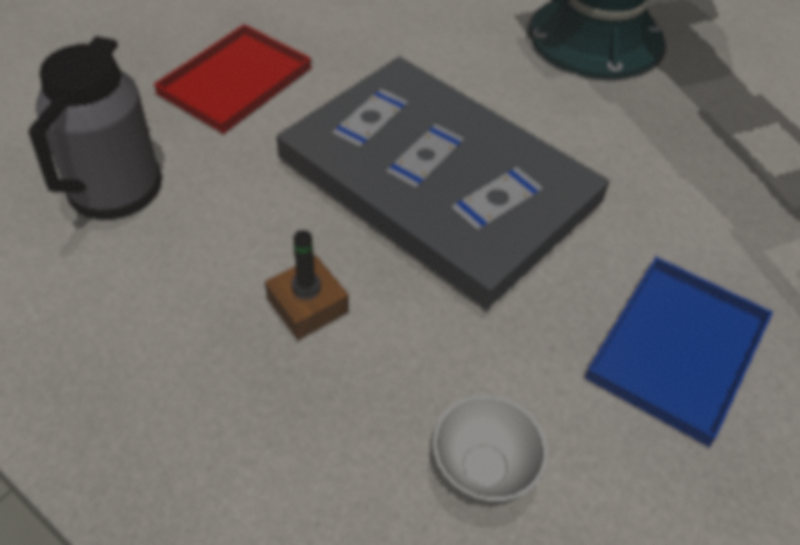

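View pics/topc0.png

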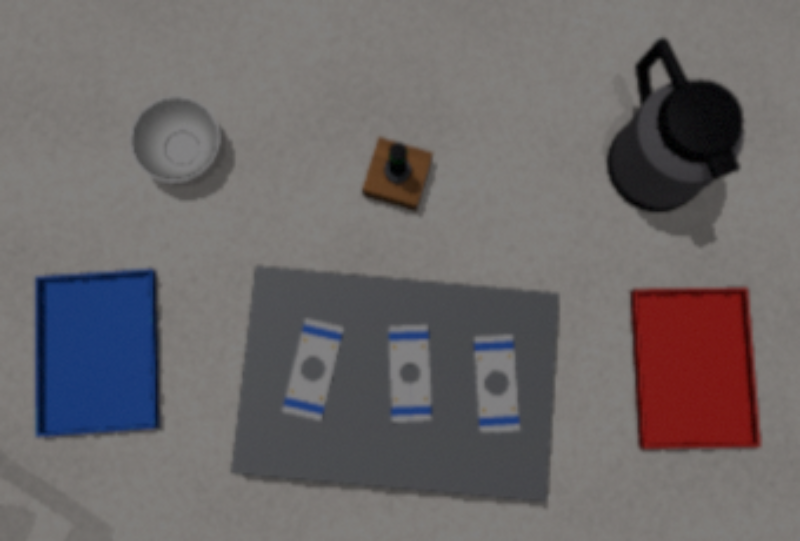

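Three plates are in a row. The blue tray is at the robot's left (+y) and the red one at its right. The gauge stands in its block beyond the slab, and the jug and bowl are behind it. Next I fit precise poses.

```bash
cat >> h.py <<'E'
def rect(p):
    (c,s,a)=cv2.minAreaRect(p[:,:2].astype(np.float32));
    if s[0]<s[1]: s=s[::-1];a+=90
    return np.round(c,1),np.round(s,1),round((a+90)%180-90,1)
def plates(f):
    """pixel outlines (network mask) -> rays at top height 53 -> rect, and hole centre"""
    out=[]
    for r in robot.cut_out('holder_a',f):
        if r['score']<.4: continue
        cs,_=cv2.findContours(r['region'].astype(np.uint8),cv2.RETR_EXTERNAL,cv2.CHAIN_APPROX_NONE)
        c=max(cs,key=cv2.contourArea)[:,0]
        out.append((r,np.array([ray(f,q,53) for q in c])))
    return out
def go(x,y,z,yaw=None,g=None):
    """delta row from measured pose; yaw = direction (deg) of tool y in the world, modulo 180"""
    o=robot.observe();R=Ro.from_quat(o['tcp_rot']).as_matrix()
    d=R.T@(np.array([x,y,z])-o['position']);w=np.zeros(3)
    ty=np.degrees(np.arctan2(R[1,1],R[0,1]))
    e=0 if yaw is None else (yaw-ty+90)%180-90
    if yaw is not None:
        # full levelled target
        T=Ro.from_matrix(np.array([[np.cos(a:=np.radians(ty+e)+0),0,0]]*3)*0+np.stack([np.array([-np.sin(a),np.cos(a),0])*-1,[np.cos(a),np.sin(a),0],[0,0,-1]],1))
        w=(Ro.from_matrix(R).inv()*T).as_rotvec()
    print('go',np.round(d,1),np.round(w,4),'yaw',round(ty,1),'turn',round(e,1))
E
python3 - <<'E'
from h import *
for n in('scene','top'):
    f=robot.grab_frame(n);w=cloud(f)
    m=(w[...,2]>46)&(w[...,2]<60)&(abs(w[...,1])<210)&(w[...,0]>280)&(w[...,0]<580)
    print(n,'slab',rect(w[m]))
    for r,p in plates(f): print(' plate',round(r['score'],2),rect(p))
    for k in('holder_a','gauge','gauge_block','slab_edge','tray_blue','tray_red'):
        h={'holder_a':50,'gauge':10,'gauge_block':35,'slab_edge':50}.get(k,2)
        for q in robot.landmark_of(k,f)[:3]: print(' ',k,round(q['score'],2),np.round(ray(f,q['point'],h)))
    m=(w[...,2]>70)&(w[...,2]<122)&(abs(w[...,1])<60)&(w[...,0]>620)&(w[...,0]<740);print('gauge pts',np.round(np.nanmean(w[m],0),1),np.round(np.nanmin(w[m],0)),np.round(np.nanmax(w[m],0)))
    for a,b in((280,440),(-440,-280)):
        m=(w[...,2]>10)&(w[...,2]<28)&(w[...,1]>a)&(w[...,1]<b)&(w[...,0]<600)&(w[...,0]>320);print('tray',rect(w[m]))
f=robot.grab_frame('wrist');o=robot.observe();R=Ro.from_quat(o['tcp_rot']).as_matrix()
C=-np.array(f['R']).T@np.array(f['t']);print('cam in tool',R.T@(C-o['position']),'\n',np.round(np.array(f['R'])@R,3),f['mtx'])
E
```

```text
scene slab (array([ 4.26e+02, -2.00e-01]), array([361.4, 244.1]), 85.3)
 plate 0.95 (array([435.4, -13.7]), array([111.9,  47.5]), 2.2)
 plate 0.73 (array([438.8,  97.1]), array([111.8,  50.4]), -14.4)
  holder_a 0.8 [434.  -9.  50.]
  holder_a 0.79 [ 419. -123.   50.]
  holder_a 0.65 [438.  95.  50.]
  gauge 0.75 [675.   1.  10.]
  gauge_block 0.88 [692.   9.  35.]
  slab_edge 0.92 [544. -10.  50.]
  tray_blue 0.69 [462. 356.   2.]
  tray_red 0.87 [ 441. -362.    2.]
gauge pts [685.7   7.4  96.6] [673.  -6.  70.] [692.  13. 122.]
tray (array([460. , 359.2]), array([194.6, 140.1]), 4.4)
tray (array([ 446.2, -356.2]), array([194. , 145.4]), 1.2)
top slab (array([425.2,  -3.7]), array([360. , 240.2]), 85.2)
 plate 0.95 (array([ 423.4, -117.1]), array([105.5,  46.5]), 3.0)
 plate 0.7 (array([438.5,  93.5]), array([109.6,  47.5]), -12.7)
 plate 0.61 (array([434.5, -18.5]), array([108. ,  45.9]), 0.5)
  holder_a 0.8 [445. -15.  50.]
  holder_a 0.63 [440.  98.  50.]
  holder_a 0.56 [ 425. -109.   50.]
  gauge 0.7 [679.   1.  10.]
  gauge_block 0.8 [669.   1.  35.]
  gauge_block 0.37 [434.   1.  35.]
  gauge_block 0.18 [700. 258.  35.]
  slab_edge 0.95 [549. -17.  50.]
  tray_blue 0.92 [465. 356.   2.]
  tray_blue 0.72 [441.  -9.   2.]
  tray_red 0.61 [ 447. -353.    2.]
gauge pts [672.9  -1.9  98.9] [670. -10.  72.] [685.   9. 122.]
tray (array([459.7, 356. ]), array([190. , 141.4]), 4.3)
tray (array([ 445.8, -360.4]), array([190.7, 142.1]), 1.0)
cam in tool [ 8.03751032e+01 -6.83196212e-02 -1.77643914e+02] 
 [[ 0.001  1.     0.   ]
 [-0.961  0.001 -0.278]
 [-0.278 -0.     0.961]] [[335.16683474   0.         317.40052881]
 [  0.         335.16683474 208.1002789 ]
 [  0.           0.           1.        ]]
```

```bash
python3 - <<'E'
import re
s=open('h.py').read()
i=s.index("        T=Ro");j=s.index("        w=(Ro")
s=s[:i]+"""        a=np.radians(ty+e);T=Ro.from_matrix(np.stack([[-np.sin(a),np.cos(a),0],[np.cos(a),np.sin(a),0],[0,0,-1]],1))
"""+s[j:]
open('h.py','w').write(s)
E
python3 -c "
from h import *
go(430,-10,170,90)"
```

```text
go [-394.7 -379.1   35.5] [ 1.000e-04  0.000e+00 -4.318e-01] yaw 65.3 turn 24.7
```

>>> drive_tool(deltas=[[[-33,-32,3,0,0,-0.036,94],[-66,-63,6,0,0,-0.072,94],[-99,-95,9,0,0,-0.108,94],[-132,-126,12,0,0,-0.144,94],[-165,-158,15,0,0,-0.18,94],[-198,-190,18,0,0,-0.216,94],[-231,-221,21,0,0,-0.252,94],[-264,-253,24,0,0,-0.288,94],[-296,-284,27,0,0,-0.324,94],[-320,-307,30,0,0,-0.36,94],[-350,-336,33,0,0,-0.4,94],[-370,-355,35,0,0,-0.432,94]]])

```text
clock: 2.85
position: [412.9, 33.2, 171.8]
tcp_rot: [-0.001, 1.0, 0.0, 0.001]
contact_force: [0.8, -0.1, 0.3]
grip_width: 94.1
finger_force: 0.0
```

```bash
cat >> h.py <<'E'
def holes(f,ps):
    """dark hole in each plate: ellipse fit of the dark blob inside the mask's rectangle"""
    g=cv2.cvtColor(f['image'],cv2.COLOR_RGB2GRAY);res=[]
    for r,p in ps:
        c,s,a=rect(p);K=np.array(f['mtx']);uv=K@(np.array(f['R'])@np.array([c[0],c[1],53])+np.array(f['t']));u,v=uv[:2]/uv[2]
        n=40;u0,v0=max(int(u)-n,0),max(int(v)-n,0);s_=cv2.resize(g[v0:v0+2*n,u0:u0+2*n],None,fx=4,fy=4,interpolation=cv2.INTER_CUBIC)
        if s_.size==0: continue
        t,b=cv2.threshold(s_,0,255,cv2.THRESH_BINARY_INV+cv2.THRESH_OTSU)
        cs,_=cv2.findContours(b,cv2.RETR_LIST,cv2.CHAIN_APPROX_NONE)
        best=[k for k in cs if 300<cv2.contourArea(k) and cv2.pointPolygonTest(k,((u-u0)*4,(v-v0)*4),False)>0]
        if not best: res.append((c,a,None,None));continue
        k=min(best,key=cv2.contourArea)[:,0]
        P=np.array([ray(f,(x/4-.375+u0,y/4-.375+v0),53) for x,y in k])
        (e,ax,_)=cv2.fitEllipse(P[:,:2].astype(np.float32));res.append((c,a,np.round(e,1),np.round(ax,1)))
    return res
E
python3 - <<'E'
from h import *
o=robot.observe();print(o['clock'],np.round(o['position'],1),o['tcp_rot'])
f=robot.grab_frame('wrist');save(f,'w1.png');ps=plates(f)
for r,p in ps: print(round(r['score'],2),rect(p),r['bbox'])
for x in holes(f,ps):print(x)
w=cloud(f);m=(w[...,2]>46)&(w[...,2]<60)&(abs(w[...,1])<210)&(w[...,0]>280)&(w[...,0]<580);print(rect(w[m]),np.nanmedian(w[m][:,2]))
for n in ('slab_edge','holder_a'):
  for q in robot.landmark_of(n,f)[:3]: print(n,q['score'],ray(f,q['point'],50))
E
```

```text
2.85 [412.9  33.2 171.8] [-9.37484703e-04  9.99999250e-01  1.14811000e-04  7.80273372e-04]
0.78 (array([434., -16.]), array([111.6,  47.8]), 2.3) [232.9, 162.9, 294.7, 278.0]
0.65 (array([438.3,  94.7]), array([111.2,  47. ]), -12.2) [346.5, 165.2, 423.1, 287.9]
0.61 (array([ 423. , -115.2]), array([109.8,  47.3]), 3.3) [121.9, 153.5, 191.6, 266.7]
(array([434., -16.]), 2.3, array([433.9, -16.2]), array([22.8, 22.8]))
(array([438.3,  94.7]), -12.2, array([437.8,  95.2]), array([26.8, 26.9]))
(array([ 423. , -115.2]), 3.3, array([ 422.8, -116. ]), array([26.8, 27.1]))
(array([425.1,  -3.2]), array([360.4, 240.4]), 85.2) 48.681927785790066
slab_edge 0.95 [542.22047485 -15.558905    50.        ]
holder_a 0.94 [ 422.0971303  -115.92689753   50.        ]
holder_a 0.93 [435.35107183  95.55686141  50.        ]
holder_a 0.84 [431.65640674 -14.59973685  50.        ]
```

View pics/w1.png

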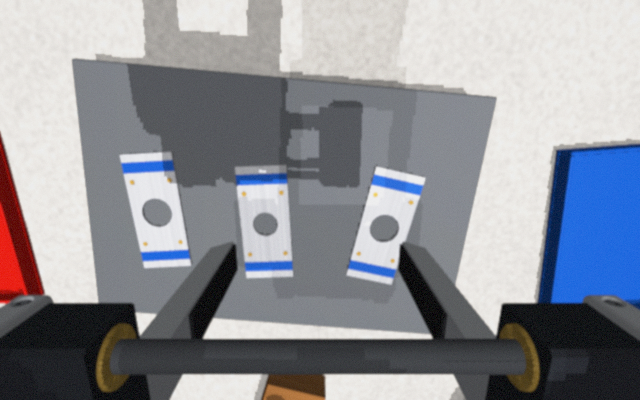

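Looking from above with +x downward in the image: the plates are at (156,212) right, (265,224) middle and (385,228) left. Hole diameters measure about 27, 23 and 27 mm, so I expect blue, red, blue; the gauge will confirm this. I start with the left plate.

```bash
python3 -c "
from h import *
go(437.8,95.2,60,77.8)"
```

```text
go [-25.1  60.9 111.4] [ 0.0006 -0.0007  0.2094] yaw 89.8 turn -12.0
```

>>> drive_tool(deltas=[[[-12,30,40,0,0,0.1,64],[-25,61,75,0,0,0.209,64],[-25,61,100,0,0,0.209,64],[-25,61,111,0,0,0.209,64],[-25,61,114,0,0,0.209,64],[-25,61,117,0,0,0.209,64],[-25,61,118.5,0,0,0.209,64],[-25,61,119.5,0,0,0.209,64],[-25,61,120,0,0,0.209,64],[-25,61,120,0,0,0.209,64]]])

```text
clock: 3.88
position: [438.4, 95.9, 52.9]
tcp_rot: [0.105, 0.995, 0.0, 0.001]
contact_force: [0.2, 0.1, 0.1]
grip_width: 64.2
finger_force: 0.0
```

>>> drive_tool(deltas=[[[0,0,0.7,0,0,0,64],[0,0,1.2,0,0,0,64],[0,0,1.6,0,0,0,64],[0,0,1.6,0,0,0,64],[0,0,1.6,0,0,0,64]]])

```text
clock: 4.3
position: [437.7, 96.1, 50.3]
tcp_rot: [0.104, 0.995, -0.0, 0.0]
contact_force: [-0.8, 0.3, 2.3]
grip_width: 64.0
finger_force: 1.3
```

>>> drive_tool(deltas=[[[0,0,0.5,0,0,0,64],[0,0,0.8,0,0,0,64],[0,0,0.8,0,0,0,64]]])

```text
clock: 4.55
position: [437.8, 96.1, 50.2]
tcp_rot: [0.104, 0.995, -0.0, 0.0]
contact_force: [-2.4, -0.8, 7.2]
grip_width: 63.9
finger_force: 3.4
```

>>> drive_tool(deltas=[[[0,0,-1.4,0,0,0,60],[0,0,-1.4,0,0,0,52],[0,0,-1.4,0,0,0,44],[0,0,-1.4,0,0,0,40],[0,0,-1.4,0,0,0,40],[0,0,-1.4,0,0,0,40],[0,0,-1.4,0,0,0,40],[0,0,-1.4,0,0,0,40]]], grip_force=15)

```text
clock: 5.22
position: [437.5, 96.3, 50.3]
tcp_rot: [0.104, 0.995, 0.0, -0.0]
contact_force: [0.4, 0.6, -0.0]
grip_width: 45.7
finger_force: 15.1
```

```bash
python3 -c "
from h import *
o=robot.observe();print(np.round(o['position'],1),o['contact_force'],o['grip_width'])
p=o['position'];go(p[0]+95.7*.9965,p[1]-95.7*.0837,p[2],85.2)"
```

```text
[437.5  96.3  50.3] [ 0.37178048  0.59684174 -0.01706509] 45.71181770171266
go [-95.   11.9  -0. ] [ 1.00e-04 -2.00e-04 -1.25e-01] yaw 78.0 turn 7.2
```

>>> drive_tool(deltas=[[[0,0,0,0,0,-0.06,40],[0,0,0,0,0,-0.125,40],[-12,1.5,0,0,0,-0.125,40],[-26,3.3,0,0,0,-0.125,40],[-40,5,0,0,0,-0.125,40],[-54,6.8,0,0,0,-0.125,40],[-68,8.5,0,0,0,-0.125,40],[-82,10.3,0,0,0,-0.125,40],[-91,11.4,0,0,0,-0.125,40],[-95,11.9,0,0,0,-0.125,40],[-95,11.9,0,0,0,-0.125,40],[-95,11.9,0,0,0,-0.125,40]]])

```text
clock: 6.22
position: [533.0, 88.2, 50.3]
tcp_rot: [0.042, 0.999, 0.0, 0.0]
contact_force: [-0.3, 0.3, -0.6]
grip_width: 45.3
finger_force: 15.2
```

>>> drive_tool(deltas=[[[0,0,0,0,0,0,48],[0,0,0,0,0,0,56],[0,0,0,0,0,0,64],[0,0,-10,0,0,0,64],[0,0,-30,0,0,0,64]]])

```text
clock: 6.63
position: [530.5, 88.1, 78.5]
tcp_rot: [0.042, 0.999, -0.0, -0.003]
contact_force: [-0.2, -0.3, 0.3]
grip_width: 63.7
finger_force: 0.0
```

```bash
python3 -c "
from h import *
f=robot.grab_frame('wrist');save(f,'w2.png')
o=robot.observe();print(o['clock'],np.round(o['position'],1))
for x in holes(f,plates(f)):print(x)
go(433.9,-16.2,80,92.3)"
```

```text
6.6833 [534.5  88.4  85. ]
(array([457.5, -89.4]), -19.2, array([459.2, -73.2]), array([49.8, 61.7]))
(array([532.9,  88. ]), -5.1, array([527.4,  88.2]), array([49.8, 60.7]))
(array([435. , -15.1]), 2.4, array([434.4, -15.7]), array([22.9, 23. ]))
go [  92.4 -112.7    3.7] [ 0.0007  0.0073 -0.1239] yaw 85.2 turn 7.1
```

>>> drive_tool(deltas=[[[30,-37,0,0,0,-0.04,64],[60,-74,0,0,0,-0.08,64],[92.4,-112.7,0,0,0,-0.124,64],[92.4,-112.7,0,0,0,-0.124,64],[92.4,-112.7,15,0,0,-0.124,64],[92.4,-112.7,25,0,0,-0.124,64],[92.4,-112.7,29,0,0,-0.124,64],[92.4,-112.7,30,0,0,-0.124,64],[92.4,-112.7,30,0,0,-0.124,64]]])

```text
clock: 7.48
position: [431.4, -16.0, 50.3]
tcp_rot: [-0.021, 1.0, 0.0, -0.001]
contact_force: [0.5, -0.5, 0.2]
grip_width: 64.1
finger_force: 0.0
```

>>> drive_tool(deltas=[[[0,0,0,0,0,0,56],[0,0,0,0,0,0,48],[0,0,0,0,0,0,40],[0,0,0,0,0,0,40],[0,0,0,0,0,0,40],[0,0,0,0,0,0,40],[0,0,0,0,0,0,40]]])

```text
clock: 8.07
position: [431.3, -16.3, 50.3]
tcp_rot: [-0.02, 1.0, 0.0, -0.0]
contact_force: [0.8, -0.2, -1.2]
grip_width: 45.6
finger_force: 15.0
```

```bash
python3 -c "
from h import *
o=robot.observe();print(np.round(o['position'],1),o['contact_force'],o['grip_width'])
p=o['position'];go(p[0]+90.2*.9965,p[1]-90.2*.0837,p[2],85.2)"
```

```text
[431.3 -16.3  50.3] [ 0.79290396 -0.18831085 -1.16037922] 45.61405725717045
go [-89.5 -11.2  -0. ] [ 1.00e-04 -3.00e-04  1.24e-01] yaw 92.3 turn -7.1
```

>>> drive_tool(deltas=[[[0,0,0,0,0,0.06,40],[0,0,0,0,0,0.124,40],[-12,-1.5,0,0,0,0.124,40],[-26,-3.2,0,0,0,0.124,40],[-40,-5,0,0,0,0.124,40],[-54,-6.8,0,0,0,0.124,40],[-68,-8.5,0,0,0,0.124,40],[-82,-10.3,0,0,0,0.124,40],[-87,-10.9,0,0,0,0.124,40],[-89.5,-11.2,0,0,0,0.124,40],[-89.5,-11.2,0,0,0,0.124,40],[-89.5,-11.2,0,0,0,0.124,40]]])

```text
clock: 9.07
position: [520.8, -23.9, 50.4]
tcp_rot: [0.042, 0.999, 0.0, -0.0]
contact_force: [0.6, 0.5, -0.4]
grip_width: 45.5
finger_force: 15.0
```

>>> drive_tool(deltas=[[[0,0,0,0,0,0,48],[0,0,0,0,0,0,56],[0,0,0,0,0,0,64],[0,0,-10,0,0,0,64],[0,0,-30,0,0,0,64],[0,0,-30,0,0,0,64]]])

```text
clock: 9.57
position: [523.8, -24.3, 84.9]
tcp_rot: [0.042, 0.999, -0.0, 0.004]
contact_force: [1.5, 0.4, 0.2]
grip_width: 64.0
finger_force: 0.0
```

```bash
python3 -c "
from h import *
f=robot.grab_frame('wrist')
o=robot.observe();print(o['clock'],np.round(o['position'],1))
for x in holes(f,plates(f)):print(x)
go(422.9,-115.6,80,93.3)"
```

```text
9.6167 [523.3 -24.3  83.4]
(array([ 425.7, -115.3]), 3.2, array([ 423.4, -116. ]), array([27.2, 27.3]))
(array([532.7,  86.4]), -5.5, array([533.,  87.]), array([26.9, 27.1]))
(array([522.7, -24.7]), -5.0, array([516.9, -24.3]), array([51.2, 61.6]))
go [ 91.4 -99.5   1.6] [-0.0004  0.0033 -0.1414] yaw 85.2 turn 8.1
```

>>> drive_tool(deltas=[[[30,-33,0,0,0,-0.047,64],[60,-66,0,0,0,-0.094,64],[89.5,-99.5,0,0,0,-0.141,64],[89.5,-99.5,0,0,0,-0.141,64],[89.5,-99.5,15,0,0,-0.141,64],[89.5,-99.5,25,0,0,-0.141,64],[89.5,-99.5,29,0,0,-0.141,64],[89.5,-99.5,30,0,0,-0.141,64],[89.5,-99.5,30,0,0,-0.141,64]]])

```text
clock: 10.42
position: [423.3, -115.1, 50.3]
tcp_rot: [-0.029, 1.0, 0.0, -0.001]
contact_force: [-2.1, -0.3, 3.2]
grip_width: 64.1
finger_force: 1.7
```

>>> drive_tool(deltas=[[[0,0,0,0,0,0,56],[0,0,0,0,0,0,48],[0,0,0,0,0,0,40],[0,0,0,0,0,0,40],[0,0,0,0,0,0,40],[0,0,0,0,0,0,40],[0,0,0,0,0,0,40]]])

```text
clock: 11.0
position: [423.8, -115.4, 50.3]
tcp_rot: [-0.029, 1.0, 0.0, -0.0]
contact_force: [0.7, -0.0, -0.7]
grip_width: 45.5
finger_force: 15.2
```

```bash
python3 -c "
from h import *
o=robot.observe();print(np.round(o['position'],1),o['contact_force'],o['grip_width'])
p=o['position'];go(p[0]+93*.9965,p[1]-93*.0837,p[2],85.2)"
```

```text
[ 423.8 -115.4   50.3] [ 0.67291596 -0.0330966  -0.68010518] 45.51083370230666
go [-92.1 -13.1  -0. ] [ 5.00e-04 -1.00e-04  1.41e-01] yaw 93.3 turn -8.1
```

>>> drive_tool(deltas=[[[0,0,0,0,0,0.07,40],[0,0,0,0,0,0.141,40],[-12,-1.7,0,0,0,0.141,40],[-26,-3.7,0,0,0,0.141,40],[-40,-5.7,0,0,0,0.141,40],[-54,-7.7,0,0,0,0.141,40],[-68,-9.7,0,0,0,0.141,40],[-82,-11.7,0,0,0,0.141,40],[-89,-12.7,0,0,0,0.141,40],[-92,-13,0,0,0,0.141,40],[-92,-13,0,0,0,0.141,40],[-92,-13,0,0,0,0.141,40]]])

```text
clock: 12.0
position: [516.3, -123.3, 50.3]
tcp_rot: [0.042, 0.999, 0.0, 0.0]
contact_force: [-0.4, -0.0, -0.5]
grip_width: 45.2
finger_force: 15.1
```

>>> drive_tool(deltas=[[[0,0,0,0,0,0,48],[0,0,0,0,0,0,56],[0,0,0,0,0,0,64],[0,0,-10,0,0,0,64],[0,0,-40,0,0,0,64],[0,35,-80,0,0,0,64],[0,70,-95,0,0,0,64],[0,95,-95,0,0,0,64],[0,95,-95,0,0,0,64],[0,95,-95,0,0,0,64]]])

```text
clock: 12.83
position: [524.7, -27.7, 146.9]
tcp_rot: [0.04, 0.999, -0.0, 0.001]
contact_force: [0.6, -0.6, -1.2]
grip_width: 63.9
finger_force: 0.0
```

```bash
cat > look.py <<'E'
from h import *
import sys
f=robot.grab_frame('wrist');save(f,sys.argv[1])
o=robot.observe();print(o['clock'],np.round(o['position'],1))
E=np.array([544.8,-13]);ux=np.array([.9965,-.0837])
for c,a,e,d in holes(f,plates(f)):print(c,a,e,d,'s',round((c-E)@ux,1))
w=cloud(f)
m=(w[...,2]>70)&(w[...,2]<122)&(abs(w[...,1])<60)&(w[...,0]>620)&(w[...,0]<740)
if m.sum()>20: print('gauge',np.round(np.nanmedian(w[m],0),1),np.round(np.nanmin(w[m],0)),np.round(np.nanmax(w[m],0)))
for k in('gauge','gauge_block'):
    for q in robot.landmark_of(k,f)[:2]: print(k,round(q['score'],2),np.round(q['point']),np.round(ray(f,q['point'],{'gauge':10,'gauge_block':0}[k]),1))
    for r in robot.cut_out(k,f)[:1]: print(k,r['score'],r['bbox'])
m=(w[...,2]>30)&(w[...,2]<40)&(abs(w[...,1])<60)&(w[...,0]>620)&(w[...,0]<750)
if m.sum()>20: print('block',rect(w[m]))
m=(w[...,2]>45)&(w[...,2]<51.5)&(abs(w[...,1])<190)&(w[...,0]>500)&(w[...,0]<560)
if m.sum()>20:
    for y in(-150,-70,40,140): print('edge x at',y,np.nanmax(w[m&(abs(w[...,1]-y)<8)][:,0]),'expect',544.8-(y+13)*.084*-1*-1)
E
python3 look.py w3.png
```

```text
12.8833 [524.2 -28.6 145.9]
[533.2  86.6] -5.4 [533.2  87.2] [26.8 27. ] s -19.9
[ 620.4 -266.1] 85.4 [ 629.7 -271.5] [81.4 93.4] s 96.5
[523.6 -24.3] -5.7 [514.7 -25.1] [64.8 72.3] s -20.2
[ 514.7 -122.1] -4.6 [ 508.3 -120.6] [69.3 74. ] s -20.9
gauge [671.2  -1.4  93.7] [668. -11.  73.] [684.  10. 109.]
gauge 0.6 [354. 332.] [6.789e+02 1.000e-01 1.000e+01]
gauge 0.76 [347.5, 335.7, 381.5, 400.0]
gauge_block 0.67 [352. 327.] [680.   -1.2   0. ]
gauge_block 0.74 [317.2, 294.4, 395.7, 379.8]
block (array([ 6.798e+02, -6.000e-01]), array([71.7, 70.4]), -16.4)
edge x at -150 559.8628375350036 expect 556.308
edge x at -70 539.8680154938065 expect 549.588
edge x at 40 548.5211405968528 expect 540.348
edge x at 140 556.6943771091603 expect 531.948
```

View pics/w3.png

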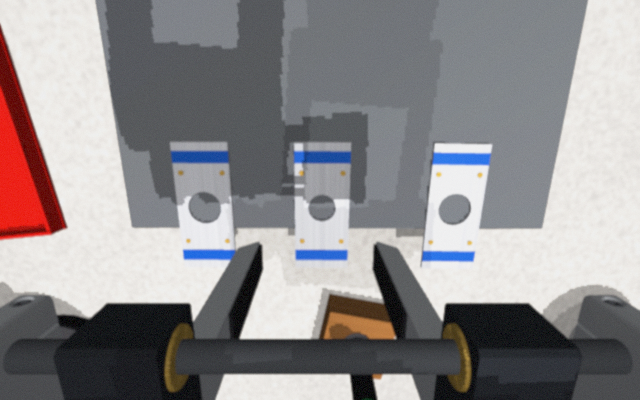

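The plates lie parallel with their outer ends at row ~262 past the edge at row ~229, about 35 mm of overhang. The hole centres are at (205,207), (321,207) and (455,209). Now the gauge.

```bash
python3 -c "
from h import *
go(680,0,146,85.2)"
```

```text
go [-153.    43.    -1.5] [-0.0001 -0.0015 -0.0018] yaw 85.1 turn 0.1
```

>>> drive_tool(deltas=[[[-35,10,-1,0,0,0,64],[-70,20,-1,0,0,0,64],[-105,30,-1,0,0,0,64],[-140,40,-1,0,0,0,60],[-152,43,-1,0,0,0,56],[-152,43,-1,0,0,0,56],[-152,43,-1,0,0,0,56],[-152,43,-1,0,0,0,56]]])

```text
clock: 13.8
position: [678.5, 0.6, 146.1]
tcp_rot: [0.042, 0.999, -0.0, -0.001]
contact_force: [-0.6, 0.4, -1.3]
grip_width: 55.9
finger_force: 0.0
```

```bash
python3 -c "
from h import *
go(680,0,75,85.2)"
```

```text
go [-1.6 -0.5 71.1] [-0.0001 -0.0014 -0.001 ] yaw 85.1 turn 0.1
```

>>> drive_tool(deltas=[[[-1.5,-0.5,20,0,0,0,56],[-1.5,-0.5,40,0,0,0,56],[-1.5,-0.5,60,0,0,0,56],[-1.5,-0.5,71,0,0,0,56],[-1.5,-0.5,71,0,0,0,45],[-1.5,-0.5,71,0,0,0,35],[-1.5,-0.5,71,0,0,0,25],[-1.5,-0.5,71,0,0,0,15],[-1.5,-0.5,71,0,0,0,15],[-1.5,-0.5,71,0,0,0,15],[-1.5,-0.5,71,0,0,0,15],[-1.5,-0.5,71,0,0,0,15]]], grip_force=20)

```text
clock: 14.8
position: [681.6, 0.6, 77.0]
tcp_rot: [0.042, 0.999, -0.0, 0.001]
contact_force: [-0.8, -0.3, 4.1]
grip_width: 20.7
finger_force: 20.0
```

```bash
python3 - <<'E'
from h import *
o=robot.observe();print({k:np.round(o[k],2) for k in('clock','position','contact_force','grip_width','finger_force')})
for n in('scene','top'):
    f=robot.grab_frame(n)
    for r in robot.cut_out('gauge',f)[:1]:print(n,r['score'],r['bbox'])
    w=cloud(f)
    # holes from the scene camera
    print(holes(f,plates(f)))
E
```

```text
{'clock': np.float64(14.8), 'position': array([6.816e+02, 5.800e-01, 7.697e+01]), 'contact_force': array([-0.81, -0.29,  4.12]), 'grip_width': np.float64(20.69), 'finger_force': np.float64(20.0)}
scene 0.67 [282.2, 222.9, 296.5, 253.5]
[(array([507.6, -20.6]), -4.0, array([507.9, -34.7]), array([34.4, 71.9])), (array([535.4,  90.5]), -5.6, array([532.4,  88.7]), array([23.9, 26. ])), (array([ 485.7, -106.3]), 31.9, None, None), (array([439.3,   6.8]), 84.8, array([430. ,  -6.2]), array([204.6, 302.9]))]
top 0.61 [314.7, 165.1, 324.6, 178.7]
[(array([ 515.3, -124.2]), -3.5, array([508.1, -85.3]), array([178.6, 262.5]))]
```

>>> drive_tool(deltas=[[[0,0,-5,0,0,0,15],[0,0,-20,0,0,0,15],[0,0,-40,0,0,0,15],[0,0,-60,0,0,0,15],[0,0,-75,0,0,0,15],[0,0,-75,0,0,0,15],[0,0,-75,0,0,0,15],[0,0,-75,0,0,0,15]]])

```text
clock: 15.77
position: [679.9, 1.0, 148.1]
tcp_rot: [0.042, 0.999, 0.0, -0.002]
contact_force: [-0.6, 0.3, -3.4]
grip_width: 20.7
finger_force: 20.0
```

```bash
cat > gau.py <<'E'
from h import *
import sys
o=robot.observe();print({k:np.round(o[k],2) for k in('clock','position','contact_force','grip_width')})
f=robot.grab_frame('wrist')
if len(sys.argv)>1: save(f,sys.argv[1])
w=cloud(f);R=Ro.from_quat(o['tcp_rot']).as_matrix();q=(w-o['position'])@R
for zl in range(-60,70,8):
    m=(abs(q[...,1])<16)&(abs(q[...,0])<25)&(abs(q[...,2]-zl)<4)
    if m.sum()>8:
        p=q[m];t=p[:,0].max();print(zl,m.sum(),'front x',round(np.percentile(p[:,0],90),1),'y',np.round([p[:,1].min(),p[:,1].max()],1))
for k in('gauge','gauge_tip'):
    for l in robot.landmark_of(k,f)[:1]:
        P=ray(f,l['point'],o['position'][2]-67);print(k,l['score'],np.round(l['point']),'tool',np.round((P-o['position'])@R,1))
for r in robot.cut_out('gauge',f)[:1]: print(r['bbox'])
E
python3 gau.py w4.png
```

```text
{'clock': np.float64(15.77), 'position': array([679.88,   1.01, 148.15]), 'contact_force': array([-0.64,  0.29, -3.37]), 'grip_width': np.float64(20.73)}
-60 433 front x 9.0 y [-16.   15.9]
-52 374 front x 9.0 y [-16.   15.9]
-44 2009 front x 10.3 y [-16.   15.9]
-36 584 front x 11.9 y [-16.  16.]
-28 412 front x 11.6 y [-16.  16.]
-20 401 front x 11.7 y [-16.   15.9]
-12 361 front x 11.6 y [-15.9  16. ]
-4 322 front x 11.6 y [-15.7  15.9]
4 172 front x 11.8 y [-13.8  14.2]
12 139 front x 11.8 y [-10.4   9.7]
20 133 front x 11.8 y [-10.6   9.6]
28 219 front x 13.3 y [-15.3  15.3]
36 648 front x 16.4 y [-16.   15.5]
52 53 front x 14.5 y [-9.4  8.7]
60 86 front x 14.2 y [-11.9  11.3]
68 30 front x 14.2 y [-12.9   9.9]
gauge 0.86 [317. 218.] tool [ 1.5 -0.8 67. ]
gauge_tip 0.97 [319. 217.] tool [ 2.3  1.1 67. ]
[294.2, 202.3, 342.0, 317.2]
```

View pics/w4.png

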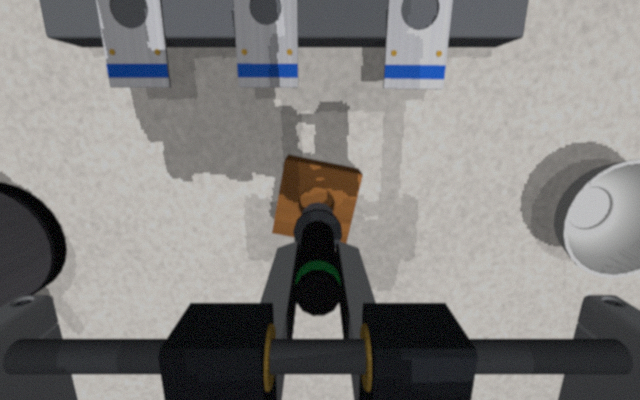

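The gauge hangs upright in the fingers, its plug near (317,217) just above the block, centred about 1.3 mm towards tool +x. I move it over the left plate.

```bash
python3 -c "
from h import *
go(534.5,87.7,145,85.2)"
```

```text
go [152.2  74.3   3.9] [ 0.0001 -0.0034 -0.    ] yaw 85.2 turn 0.0
```

>>> drive_tool(deltas=[[[20,10,2,0,0,0,15],[50,25,2,0,0,0,15],[80,40,2,0,0,0,15],[110,55,2,0,0,0,15],[135,66,2,0,0,0,15],[147,72,2,0,0,0,15],[151,74,2,0,0,0,15],[151,74,2,0,0,0,15],[151,74,2,0,0,0,15],[151,74,2,0,0,0,15],[151,74,2,0,0,0,15]]])

```text
clock: 16.88
position: [537.6, 86.4, 148.2]
tcp_rot: [0.042, 0.999, -0.0, 0.0]
contact_force: [-0.9, 0.1, -1.9]
grip_width: 20.8
finger_force: 20.0
```

```bash
python3 gau.py w5.png; python3 look.py w5.png|head -5; python3 -c "
from h import *
go(534.5,87.7,125,85.2)
cv2.imwrite('pics/w5c.png',cv2.resize(cv2.imread('pics/w5.png')[130:330,220:420],(600,600),interpolation=cv2.INTER_CUBIC))"
```

```text
{'clock': np.float64(16.88), 'position': array([537.61,  86.45, 148.23]), 'contact_force': array([-0.85,  0.09, -1.86]), 'grip_width': np.float64(20.84)}
-60 440 front x 9.0 y [-16.  16.]
-52 375 front x 9.0 y [-16.   15.9]
-44 2020 front x 10.1 y [-15.9  16. ]
-36 574 front x 11.8 y [-15.9  16. ]
-28 420 front x 11.5 y [-15.9  16. ]
-20 415 front x 11.5 y [-15.8  16. ]
-12 354 front x 11.4 y [-16.   15.9]
-4 309 front x 11.4 y [-15.7  15.9]
4 178 front x 11.4 y [-14.3  14.2]
12 147 front x 11.5 y [-10.4   9.7]
20 126 front x 11.4 y [-10.6   9.6]
28 211 front x 13.8 y [-16.   14.6]
36 665 front x 15.9 y [-16.   15.5]
52 52 front x 13.9 y [-9.4  9.5]
60 86 front x 13.8 y [-12.   10.5]
68 28 front x 13.8 y [-10.5  11.4]
gauge 0.56 [319. 218.] tool [ 1.8  1.  67. ]
gauge_tip 0.74 [320. 220.] tool [ 0.6  1.2 67. ]
[294.3, 205.6, 342.2, 316.4]
17.1333 [536.9  86.9 148.3]
[ 514.7 -121.4] -5.0 [ 514.9 -122.5] [27.2 27.3] s -20.9
[523.3 -23.4] -5.0 [517.4 -22. ] [69.5 77.3] s -20.6
[457.7  -3.5] 85.2 [456.   -3.2] [66.3 75.7] s -87.6
[521.6  88.7] -5.4 [542.2  85.5] [38.4 40.4] s -31.6
go [ 2.2  0.3 23.5] [ 0.0001  0.0001 -0.    ] yaw 85.2 turn 0.0
```

View pics/w5c.png

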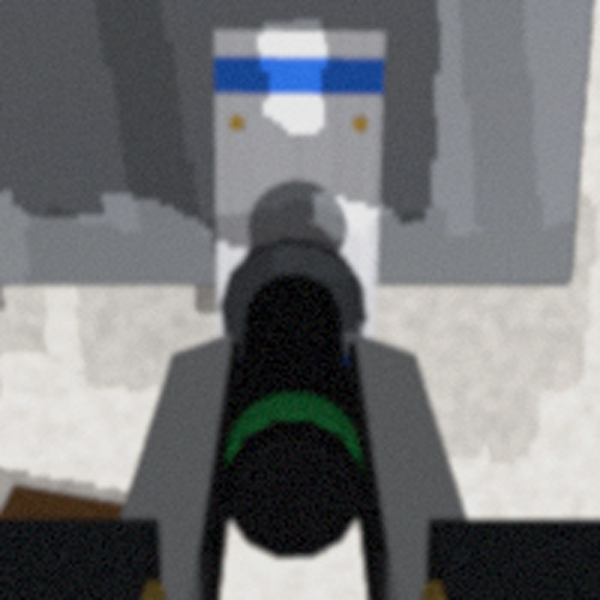

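>>> drive_tool(deltas=[[[2,0.5,5,0,0,0,15],[2,0.5,12,0,0,0,15],[2,0.5,18,0,0,0,15],[2,0.5,22,0,0,0,15],[2,0.5,23,0,0,0,15],[2,0.5,23,0,0,0,15],[2,0.5,23,0,0,0,15],[2,0.5,23,0,0,0,15],[2,0.5,23,0,0,0,15]]])

```text
clock: 18.13
position: [534.9, 87.9, 126.0]
tcp_rot: [0.042, 0.999, 0.0, 0.0]
contact_force: [0.3, 0.2, -1.7]
grip_width: 20.8
finger_force: 20.0
```

```bash
python3 gau.py w6.png|head -1;python3 -c "
from h import *
go(534.3,87.7,120,85.2)
f=robot.grab_frame('wrist');
for x in holes(f,plates(f)):print(x)
o=robot.observe();K=np.array(f['mtx']);R=Ro.from_quat(o['tcp_rot']).as_matrix()
uv=K@(np.array(f['R'])@(o['position']+R@[1.1,0,67])+np.array(f['t']));print('tip px',uv/uv[2])
uv=K@(np.array(f['R'])@np.array([533.2,87.5,53])+np.array(f['t']));print('hole px',uv/uv[2])
cv2.imwrite('pics/w6c.png',cv2.resize(cv2.imread('pics/w6.png')[130:330,220:420],(600,600),interpolation=cv2.INTER_CUBIC))"
```

```text
{'clock': np.float64(18.13), 'position': array([534.95,  87.87, 125.96]), 'contact_force': array([ 0.25,  0.18, -1.65]), 'grip_width': np.float64(20.75)}
go [ 0.4 -0.2  5.7] [ 0.0001  0.0004 -0.0001] yaw 85.2 turn 0.0
(array([523. , -23.2]), -4.8, array([518.4, -21.6]), array([62.7, 76.2]))
(array([ 515.6, -121.4]), -4.6, array([ 514.9, -122.4]), array([27.1, 27.3]))
(array([517.5,  89.4]), -5.3, None, None)
tip px [317.92379665 218.81282487   1.        ]
hole px [317.27174894 216.10525556   1.        ]
```

View pics/w6c.png

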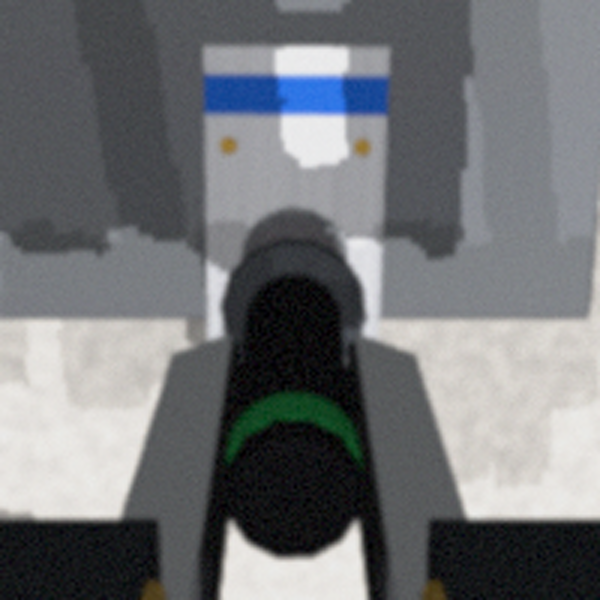

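>>> drive_tool(deltas=[[[0.4,-0.2,2,0,0,0,15],[0.4,-0.2,4,0,0,0,15],[0.4,-0.2,5,0,0,0,15],[0.4,-0.2,6,0,0,0,15],[0.4,-0.2,6.5,0,0,0,15],[0.4,-0.2,7,0,0,0,15],[0.4,-0.2,7.5,0,0,0,15],[0.4,-0.2,8,0,0,0,15],[0.4,-0.2,8,0,0,0,15],[0.4,-0.2,8,0,0,0,15]]])

```text
clock: 19.27
position: [534.2, 87.7, 117.5]
tcp_rot: [0.042, 0.999, 0.0, 0.0]
contact_force: [0.2, 0.2, -1.6]
grip_width: 20.7
finger_force: 20.0
```

>>> drive_tool(deltas=[[[0,0,0.8,0,0,0,15],[0,0,1.5,0,0,0,15],[0,0,1.5,0,0,0,15],[0,0,1.5,0,0,0,15]]])

```text
clock: 19.6
position: [534.5, 87.7, 116.9]
tcp_rot: [0.042, 0.999, 0.0, 0.001]
contact_force: [-0.1, -0.1, 3.9]
grip_width: 20.7
finger_force: 20.0
```

>>> drive_tool(deltas=[[[0,0,-4,0,0,0,15],[0,0,-15,0,0,0,15],[0,0,-30,0,0,0,15],[0,0,-30,0,0,0,15],[0,0,-30,0,0,0,15],[0,0,-30,0,0,0,15]]])

```text
clock: 20.1
position: [534.0, 87.7, 145.6]
tcp_rot: [0.042, 0.999, -0.0, -0.0]
contact_force: [-1.0, 0.2, -1.6]
grip_width: 20.3
finger_force: 20.0
```

```bash
python3 -c "
from h import *
f=robot.grab_frame('wrist')
for x in holes(f,plates(f)):print(x)
for q in robot.landmark_of('holder_c',f)[:4]: print(np.round(q['score'],2),np.round(ray(f,q['point'],51.5),1))
print(robot.observe()['position'])
go(524.8,-24.0,145,85.2)"; python3 gau.py|sed -n '6,12p'
```

```text
(array([ 514.9, -121.5]), -4.8, array([ 514.9, -122.5]), array([27.2, 27.4]))
(array([519.9,  88.7]), -5.5, None, None)
(array([522.7, -23.4]), -4.7, array([517.6, -22.3]), array([68.6, 78. ]))
0.97 [530.1  88.4  51.5]
0.91 [522.1 -24.   51.5]
0.8 [ 513.1 -121.2   51.5]
[533.63514257  87.65260835 144.90997466]
go [-5.00e-01 -1.12e+02 -1.00e-01] [-0.0002 -0.0019 -0.0001] yaw 85.2 turn 0.0
-28 410 front x 11.5 y [-16.   15.9]
-20 405 front x 11.4 y [-15.8  15.9]
-12 353 front x 11.4 y [-15.9  15.8]
-4 307 front x 11.3 y [-16.   15.8]
4 185 front x 11.5 y [-14.9  13.1]
12 147 front x 11.5 y [-10.5   9.7]
20 127 front x 11.4 y [-10.6   9.6]
```

The gauge entered the left plate (tip at slab height, about 50 mm). Now the middle plate.

>>> drive_tool(deltas=[[[0,-20,0,0,0,0,15],[0,-45,0,0,0,0,15],[0,-70,0,0,0,0,15],[0,-95,0,0,0,0,15],[0,-108,0,0,0,0,15],[0,-112,0,0,0,0,15],[0,-112,0,0,0,0,15],[0,-112,8,0,0,0,15],[0,-112,16,0,0,0,15],[0,-112,20,0,0,0,15],[0,-112,21,0,0,0,15],[0,-112,21,0,0,0,15]]])

```text
clock: 21.45
position: [524.3, -23.1, 123.9]
tcp_rot: [0.041, 0.999, 0.0, -0.001]
contact_force: [0.0, 0.1, -2.4]
grip_width: 20.9
finger_force: 20.0
```

>>> drive_tool(deltas=[[[0,0,1,0,0,0,15],[0,0,2,0,0,0,15],[0,0,3,0,0,0,15],[0,0,4,0,0,0,15],[0,0,4.5,0,0,0,15],[0,0,5,0,0,0,15],[0,0,5,0,0,0,15],[0,0,5,0,0,0,15]]])

```text
clock: 22.12
position: [524.9, -24.0, 120.0]
tcp_rot: [0.042, 0.999, 0.0, 0.0]
contact_force: [-0.4, -0.1, -2.9]
grip_width: 21.0
finger_force: 20.0
```

>>> drive_tool(deltas=[[[0,0,0.8,0,0,0,15],[0,0,1.5,0,0,0,15],[0,0,1.5,0,0,0,15],[0,0,1.5,0,0,0,15]]])

```text
clock: 22.45
position: [525.2, -24.0, 119.9]
tcp_rot: [0.042, 0.999, -0.0, 0.001]
contact_force: [-2.4, -0.2, 5.5]
grip_width: 20.5
finger_force: 20.0
```

>>> drive_tool(deltas=[[[0,0,0.7,0,0,0,15],[0,0,0.7,0,0,0,15],[0,0,0.7,0,0,0,15]]])

```text
clock: 22.7
position: [525.2, -24.0, 119.8]
tcp_rot: [0.042, 0.999, -0.0, 0.001]
contact_force: [-3.0, 0.6, 8.6]
grip_width: 20.4
finger_force: 20.0
```

Rests on the rim at 53 mm, so the middle plate goes to red, which agrees with the measured hole. On to the right plate.

>>> drive_tool(deltas=[[[0,0,-4,0,0,0,15],[0,0,-15,0,0,0,15],[0,0,-28,0,0,0,15],[0,0,-28,0,0,0,15],[0,0,-28,0,0,0,15],[0,0,-28,0,0,0,15]]])

```text
clock: 23.2
position: [524.6, -23.9, 145.1]
tcp_rot: [0.042, 0.999, 0.0, -0.0]
contact_force: [-1.2, 0.0, -2.5]
grip_width: 20.9
finger_force: 20.0
```

```bash
python3 -c "
from h import *
f=robot.grab_frame('wrist')
for x in holes(f,plates(f)):print(x)
print(robot.observe()['position'])
go(516,-122.6,145,85.2)"; python3 gau.py|sed -n '8,12p'
```

```text
(array([509.7, -23.4]), -5.1, None, None)
(array([ 515.4, -122.3]), -4.8, array([ 508.9, -120.9]), array([69.8, 74.3]))
(array([533.3,  87.3]), -5.3, array([533.2,  87.2]), array([26.8, 27.1]))
[524.2885156  -23.8477205  144.68764053]
go [ -0.  -99.1  -0.3] [ 0.0002 -0.0019 -0.    ] yaw 85.2 turn 0.0
-12 362 front x 11.4 y [-15.8  15.9]
-4 312 front x 11.4 y [-15.9  15.9]
4 173 front x 11.6 y [-13.8  13.2]
12 148 front x 11.5 y [-10.4   9.6]
20 123 front x 11.4 y [-10.5   9.6]
```

>>> drive_tool(deltas=[[[0,-20,0,0,0,0,15],[0,-45,0,0,0,0,15],[0,-70,0,0,0,0,15],[0,-88,0,0,0,0,15],[0,-96,0,0,0,0,15],[0,-99,0,0,0,0,15],[0,-99,0,0,0,0,15],[0,-99,8,0,0,0,15],[0,-99,16,0,0,0,15],[0,-99,20,0,0,0,15],[0,-99,21,0,0,0,15],[0,-99,21,0,0,0,15]]])

```text
clock: 24.5
position: [516.0, -121.8, 123.7]
tcp_rot: [0.041, 0.999, 0.0, -0.001]
contact_force: [0.3, 0.1, -1.4]
grip_width: 20.6
finger_force: 20.0
```

>>> drive_tool(deltas=[[[0,0,1,0,0,0,15],[0,0,2,0,0,0,15],[0,0,3,0,0,0,15],[0,0,4,0,0,0,15],[0,0,4.5,0,0,0,15],[0,0,5,0,0,0,15],[0,0,5.5,0,0,0,15],[0,0,6,0,0,0,15],[0,0,6.5,0,0,0,15],[0,0,6.5,0,0,0,15],[0,0,6.5,0,0,0,15]]])

```text
clock: 25.42
position: [516.5, -122.6, 118.3]
tcp_rot: [0.042, 0.999, 0.0, -0.0]
contact_force: [-0.5, 0.5, -1.9]
grip_width: 20.9
finger_force: 20.0
```

>>> drive_tool(deltas=[[[0,0,1,0,0,0,15],[0,0,2,0,0,0,15],[0,0,2,0,0,0,15],[0,0,2,0,0,0,15]]])

```text
clock: 25.75
position: [516.8, -122.6, 116.9]
tcp_rot: [0.042, 0.999, -0.0, 0.0]
contact_force: [-1.0, 0.1, 1.3]
grip_width: 20.5
finger_force: 20.0
```

>>> drive_tool(deltas=[[[0,0,-4,0,0,0,15],[0,0,-15,0,0,0,15],[0,0,-32,0,0,0,15],[0,0,-32,0,0,0,15],[0,0,-32,0,0,0,15]]])

```text
clock: 26.17
position: [517.5, -122.9, 149.8]
tcp_rot: [0.042, 0.999, -0.0, 0.002]
contact_force: [0.1, 0.5, -2.5]
grip_width: 20.8
finger_force: 20.0
```

```bash
python3 -c "
from h import *
go(681,0,145,85.2)"
```

```text
go [-152.6  136.2    5.2] [-0.0008  0.0033 -0.    ] yaw 85.2 turn 0.0
```

>>> drive_tool(deltas=[[[-20,18,0,0,0,0,15],[-50,45,0,0,0,0,15],[-80,71,0,0,0,0,15],[-110,98,0,0,0,0,15],[-135,120,0,0,0,0,15],[-149,133,0,0,0,0,15],[-153,136,0,0,0,0,15],[-153,136,0,0,0,0,15],[-153,136,0,0,0,0,15],[-153,136,0,0,0,0,15],[-153,136,0,0,0,0,15]]])

```text
clock: 27.08
position: [679.6, -1.0, 148.6]
tcp_rot: [0.043, 0.999, -0.0, -0.0]
contact_force: [-0.1, -0.3, -2.1]
grip_width: 20.6
finger_force: 20.0
```

```bash
python3 -c "
from h import *
go(680.9,-.6,105,85.2)
f=robot.grab_frame('wrist');w=cloud(f)
m=(w[...,2]>28)&(w[...,2]<41)&(abs(w[...,1])<60)&(w[...,0]>620)&(w[...,0]<750)
if m.sum()>20: print('block',m.sum(),rect(w[m]))"
```

```text
go [-1.3  0.5 43.6] [-0.0002 -0.0002 -0.0015] yaw 85.1 turn 0.1
block 3830 (array([680. ,  -0.7]), array([70.4, 70.1]), -16.1)
```

>>> drive_tool(deltas=[[[-1.3,0.4,15,0,0,0,15],[-1.3,0.4,30,0,0,0,15],[-1.3,0.4,38,0,0,0,15],[-1.3,0.4,42,0,0,0,15],[-1.3,0.4,44,0,0,0,15],[-1.3,0.4,46,0,0,0,15],[-1.3,0.4,48,0,0,0,15],[-1.3,0.4,50,0,0,0,15],[-1.3,0.4,50,0,0,0,15]]])

```text
clock: 27.88
position: [681.8, 0.5, 98.5]
tcp_rot: [0.042, 0.999, 0.0, 0.0]
contact_force: [-0.1, 0.2, -2.8]
grip_width: 20.9
finger_force: 20.0
```

Inside the bore with no force. I lower it the rest of the way and release.

>>> drive_tool(deltas=[[[0.5,-0.6,5,0,0,0,15],[0.5,-0.6,11,0,0,0,15],[0.5,-0.6,16,0,0,0,15],[0.5,-0.6,19,0,0,0,15],[0.5,-0.6,21,0,0,0,15],[0.5,-0.6,22,0,0,0,15],[0.5,-0.6,22,0,0,0,15],[0.5,-0.6,22,0,0,0,15]]])

```text
clock: 28.55
position: [681.1, -0.1, 77.0]
tcp_rot: [0.042, 0.999, 0.0, 0.0]
contact_force: [-1.4, 0.5, 3.4]
grip_width: 20.6
finger_force: 20.0
```

>>> drive_tool(deltas=[[[0,0,0,0,0,0,24],[0,0,0,0,0,0,34],[0,0,0,0,0,0,50],[0,0,0,0,0,0,60],[0,0,-20,0,0,0,60],[0,0,-45,0,0,0,60],[0,0,-70,0,0,0,60],[0,0,-90,0,0,0,60],[0,0,-90,0,0,0,60],[0,0,-90,0,0,0,60]]])

```text
clock: 29.38
position: [682.1, -0.2, 167.8]
tcp_rot: [0.042, 0.999, -0.0, 0.002]
contact_force: [-0.5, 0.3, -1.2]
grip_width: 59.9
finger_force: 0.0
```

```bash
cat > st.py <<'E'
from h import *
fs={n:robot.grab_frame(n) for n in('scene','top')}
for n,f in fs.items():
    w=cloud(f)
    m=(w[...,2]>70)&(w[...,2]<122)&(abs(w[...,1])<60)&(w[...,0]>620)&(w[...,0]<740)
    print(n,'gauge',np.round(np.nanmean(w[m],0),1),'zmax',np.nanmax(w[m][:,2],initial=0))
    for a,b in((270,460),(-460,-270)):
        m=(w[...,2]>10)&(w[...,2]<28)&(w[...,1]>a)&(w[...,1]<b)&(w[...,0]<600)&(w[...,0]>320);print('tray',rect(w[m]))
    for c,a,e,d in holes(f,plates(f)): print(' plate',c,a,e,d)
E
python3 st.py; python3 look.py w7.png|head -6; python3 -c "
from h import *
o=robot.observe();print(o['position'])"
```

```text
scene gauge [685.3   7.4  96.7] zmax 121.3016826418555
tray (array([439.1, 401.6]), array([194.3, 129.2]), 4.0)
tray (array([ 489.1, -395.9]), array([225.4, 113.3]), 41.1)
 plate [524.6 -21.5] -5.1 [521.4 -26. ] [20.5 23.6]
 plate [534.4  90.3] -5.6 [532.2  88.7] [24.2 26.1]
top gauge [ 6.725e+02 -6.000e-01  1.004e+02] zmax 121.78098184766598
tray (array([438.9, 399.9]), array([190.2, 134.3]), 4.3)
tray (array([ 445.6, -360.2]), array([190.3, 142.1]), 1.2)
 plate [ 515.6 -124.4] -4.9 [510.7 -90.7] [188.8 260.7]
29.6333 [680.2  -0.  163.6]
[546.8 -26. ] -4.8 None None s 3.1
[556.8  85.1] -5.1 None None s 3.7
[ 539.  -124.4] -4.8 None None s 3.5
gauge [6.706e+02 2.000e-01 1.009e+02] [668. -11.  70.] [686.  10. 122.]
gauge 0.74 [319. 192.] [677.8   1.1  10. ]
[ 6.80999031e+02 -8.40470811e-02  1.65662091e+02]
```

The gauge entered both the left and right plates and is back in its block. The blue tray was knocked aside, so I will remeasure it. Now I pick up the left plate.

```bash
python3 - <<'E'
from h import *
go(575.1,84,70,85.2)
f=robot.grab_frame('top');w=cloud(f)
for a,b in((240,540),(-460,-240)):
    m=(w[...,2]>12)&(w[...,2]<28)&(w[...,1]>a)&(w[...,1]<b)&(w[...,0]<600)&(w[...,0]>320);print('tray',rect(w[m]))
E
```

```text
go [112.5  74.9  95.8] [ 0.0001 -0.0009 -0.    ] yaw 85.2 turn 0.0
tray (array([438.5, 404.1]), array([190.1, 142.6]), 4.4)
tray (array([ 445.4, -360.6]), array([189.9, 142.4]), 1.0)
```

>>> drive_tool(deltas=[[[30,20,0,0,0,0,60],[60,40,10,0,0,0,60],[90,60,40,0,0,0,60],[108,72,70,0,0,0,60],[112.5,75,90,0,0,0,60],[112.5,75,95,0,0,0,60],[112.5,75,95,0,0,0,60],[112.5,75,95,0,0,0,60]]])

```text
clock: 30.6
position: [576.9, 83.6, 72.7]
tcp_rot: [0.042, 0.999, -0.0, 0.001]
contact_force: [-0.2, -0.1, -0.3]
grip_width: 60.0
finger_force: 0.0
```

```bash
python3 -c "
from h import *
print(robot.observe()['position']);go(575.1,84,48.5,85.2)"
```

```text
[576.85460516  83.59735681  72.67086951]
go [ 1.8  0.3 24.2] [ 0.0001  0.0025 -0.0005] yaw 85.2 turn 0.0
```

>>> drive_tool(deltas=[[[1,0.3,10,0,0,0,60],[1,0.3,18,0,0,0,60],[1,0.3,23,0,0,0,60],[1,0.3,23,0,0,0,60],[1,0.3,23,0,0,0,60],[1,0.3,23,0,0,0,60]]])

```text
clock: 31.1
position: [574.7, 84.3, 48.4]
tcp_rot: [0.042, 0.999, 0.0, 0.0]
contact_force: [0.5, -0.7, -0.6]
grip_width: 60.0
finger_force: 0.0
```

>>> drive_tool(deltas=[[[0,0,0,0,0,0,52],[0,0,0,0,0,0,44],[0,0,0,0,0,0,40],[0,0,0,0,0,0,40],[0,0,0,0,0,0,40],[0,0,0,0,0,0,40],[0,0,0,0,0,0,40]]], grip_force=40)

```text
clock: 31.68
position: [574.7, 84.5, 48.6]
tcp_rot: [0.042, 0.999, 0.0, 0.0]
contact_force: [0.5, 0.4, 1.2]
grip_width: 44.7
finger_force: 40.0
```

>>> drive_tool(deltas=[[[0,0,-2,0,0,0,40],[0,0,-5,0,0,0,40],[0,0,-10,0,0,0,40],[0,0,-18,0,0,0,40],[0,0,-28,0,0,0,40],[0,0,-38,0,0,0,40],[0,0,-45,0,0,0,40],[0,0,-45,0,0,0,40],[0,0,-45,0,0,0,40]]])

```text
clock: 32.43
position: [575.0, 84.5, 94.4]
tcp_rot: [0.042, 0.999, 0.0, 0.001]
contact_force: [-0.0, 0.5, -0.3]
grip_width: 44.7
finger_force: 40.0
```

```bash
cat > held.py <<'E'
from h import *
o=robot.observe();f=robot.grab_frame('wrist');w=cloud(f);R=Ro.from_quat(o['tcp_rot']).as_matrix()
q=(w-o['position'])@R
for x in range(-10,100,10):
    m=(abs(q[...,0]-x)<4)&(abs(q[...,1])<21)&(q[...,2]>-30)&(q[...,2]<30)
    if m.sum()>5: print(x,m.sum(),'z',np.round(np.percentile(q[m][:,2],[20,50,80]),1))
print('tool frame: plate top z should be about',-4.5,o['contact_force'],np.round(o['position'],1),o['grip_width'])
E
python3 held.py; python3 -c "
from h import *
go(396,365,120,-5)
o=robot.observe();print(np.round(o['joints'],2))"
```

```text
-10 905 z [-3.4 -2.9 -2.3]
0 972 z [-3.3 -2.9 -2.3]
10 1002 z [-3.1 -2.6 -2.1]
20 1036 z [-3.  -2.5 -2. ]
30 765 z [-2.8 -2.3 -1.7]
40 416 z [-2.7 -2.2 -1.7]
50 624 z [-2.6 -2.1 -1.6]
60 1211 z [-2.5 -2.  -1.4]
70 1301 z [-2.5 -1.9 -1.4]
80 1408 z [-2.5 -1.9 -1.3]
90 1434 z [-2.3 -1.7 -1.1]
tool frame: plate top z should be about -4.5 [-0.03836039  0.48633739 -0.30752934] [575.   84.5  94.4] 44.68550317061679
go [201.3 264.6 -26.5] [-2.0000e-04  4.0000e-04 -1.5673e+00] yaw 85.2 turn 89.8
[ 0.05  0.2   1.47  0.    1.47 -1.44]
```

The plate is held level by its overhanging end. I carry it to the blue tray at its new position.

```bash
python3 -c "
from h import *
go(399.8,359.4,110,4.4)"
```

```text
go [197.  259.4 -16.5] [4.0000e-04 2.0000e-04 1.4102e+00] yaw 85.2 turn -80.8
```

>>> drive_tool(deltas=[[[8,10,-10,0,0,0.06,40],[24,32,-16,0,0,0.18,40],[43,57,-16,0,0,0.3,40],[62,82,-16,0,0,0.42,40],[80,106,-16,0,0,0.54,40],[100,132,-16,0,0,0.66,40],[119,157,-16,0,0,0.78,40],[137,180,-16,0,0,0.9,40],[155,204,-16,0,0,1.02,40],[172,226,-16,0,0,1.14,40],[186,245,-16,0,0,1.24,40],[194,255,-16,0,0,1.32,40]]])

```text
clock: 33.48
position: [400.2, 356.5, 108.4]
tcp_rot: [0.647, 0.763, -0.001, -0.001]
contact_force: [-0.1, -0.8, -1.1]
grip_width: 44.8
finger_force: 40.0
```

```bash
python3 held.py; python3 -c "
from h import *
go(399.8,359.4,35,4.4)
f=robot.grab_frame('top');w=cloud(f)
m=(w[...,2]>12)&(w[...,2]<28)&(w[...,1]>240)&(w[...,1]<540)&(w[...,0]<600)&(w[...,0]>320);print('tray',rect(w[m]))"
```

```text
-10 890 z [-3.4 -3.  -2.5]
0 975 z [-3.4 -2.9 -2.4]
10 1002 z [-3.2 -2.7 -2.2]
20 1049 z [-3.  -2.5 -2. ]
30 781 z [-2.9 -2.4 -1.8]
40 411 z [-2.7 -2.2 -1.7]
50 624 z [-2.7 -2.1 -1.6]
60 1252 z [-2.6 -2.  -1.5]
70 1305 z [-2.5 -1.9 -1.4]
80 1331 z [-2.5 -1.9 -1.3]
90 1421 z [-2.2 -1.7 -1.2]
tool frame: plate top z should be about -4.5 [-0.10182738 -0.78536638 -1.06903768] [400.2 356.5 108.4] 44.754564232532935
go [ 1.6  0.8 73.4] [-0.0026 -0.0014  0.0875] yaw 9.4 turn -5.0
tray (array([438.7, 403.4]), array([190.1, 141.7]), 4.2)
```

>>> drive_tool(deltas=[[[2,1,15,0,0,0.05,40],[2,1,35,0,0,0.088,40],[2,1,55,0,0,0.088,40],[2,1,70,0,0,0.088,40],[2,1,73,0,0,0.088,40],[2,1,73,0,0,0.088,40],[2,1,73,0,0,0.088,40],[2,1,73,0,0,0.088,40]]])

```text
clock: 34.25
position: [404.2, 357.2, 37.7]
tcp_rot: [0.679, 0.734, 0.001, 0.0]
contact_force: [0.3, -0.2, -1.7]
grip_width: 44.6
finger_force: 40.0
```

>>> drive_tool(deltas=[[[0,0,8,0,0,0,40],[0,0,16,0,0,0,40],[0,0,22,0,0,0,40],[0,0,26,0,0,0,40],[0,0,28,0,0,0,40],[0,0,28,0,0,0,40],[0,0,28,0,0,0,40]]])

```text
clock: 34.83
position: [403.0, 356.9, 8.2]
tcp_rot: [0.679, 0.735, -0.0, -0.0]
contact_force: [0.7, 0.4, 0.8]
grip_width: 44.5
finger_force: 40.0
```

>>> drive_tool(deltas=[[[0,0,1.5,0,0,0,40],[0,0,2.5,0,0,0,40],[0,0,3,0,0,0,40],[0,0,3,0,0,0,40],[0,0,3,0,0,0,40]]])

```text
clock: 35.25
position: [403.1, 357.0, 5.4]
tcp_rot: [0.679, 0.734, 0.0, 0.0]
contact_force: [-0.4, -0.5, -1.5]
grip_width: 44.5
finger_force: 40.0
```

>>> drive_tool(deltas=[[[0,0,0,0,0,0,46],[0,0,0,0,0,0,52],[0,0,0,0,0,0,57],[0,0,0,0,0,0,57],[0,0,-15,0,0,0,57],[0,0,-40,0,0,0,57],[0,0,-75,0,0,0,57],[0,0,-110,0,0,0,60],[0,0,-120,0,0,0,60],[0,0,-120,0,0,0,60]]])

```text
clock: 36.08
position: [405.3, 358.5, 129.9]
tcp_rot: [0.679, 0.734, 0.005, 0.001]
contact_force: [0.5, -0.5, 0.5]
grip_width: 60.0
finger_force: 0.0
```

```bash
python3 -c "
from h import *
f=robot.grab_frame('wrist');save(f,'w8.png')
for r,p in plates(f): print(r['score'],r['bbox'])
f=robot.grab_frame('top')
w=cloud(f)
for r in robot.cut_out('holder_a',f):
    q=w[r['region']];q=q[~np.isnan(q[:,0])];print(round(r['score'],2),rect(q),np.round(np.percentile(q[:,2],[10,50,90]),1))
m=(w[...,2]>12)&(w[...,2]<28)&(w[...,1]>240)&(w[...,1]<540)&(w[...,0]<600)&(w[...,0]>320);print('tray',rect(w[m]))
go(557,-125.8,120,85.2)"
```

```text
0.77 [287.6, 94.5, 341.2, 216.1]
0.94 (array([528.1, -27. ]), array([119.5,  49.1]), -4.9) [49.6 52.6 55.5]
0.72 (array([ 515.6, -124. ]), array([106.1,  53.3]), -10.0) [49.3 52.3 55.2]
0.56 (array([402.6, 375.7]), array([87.1, 46.1]), -85.6) [ 4.   7.1 10.2]
tray (array([438.7, 402. ]), array([190.5, 138. ]), 4.7)
go [-492.5  116.7    3.3] [-5.000e-03 -8.000e-04 -1.408e+00] yaw 4.5 turn 80.7
```

View pics/w8.png

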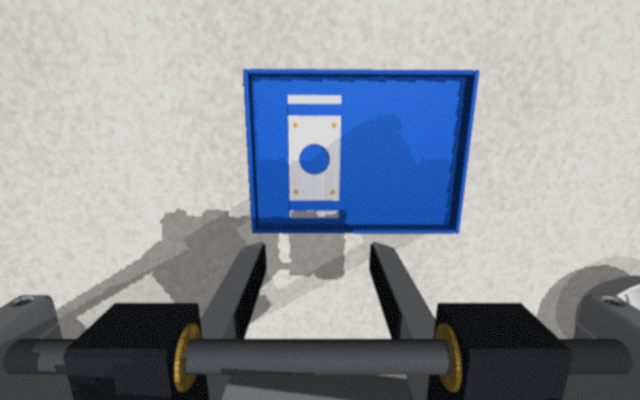

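The first plate lies flat inside the blue tray (x 288–341, y 95–217 px). Next I fetch the right plate.

>>> drive_tool(deltas=[[[-20,5,0,0,0,-0.11,60],[-60,14,0,0,0,-0.23,60],[-100,24,0,0,0,-0.35,60],[-140,33,0,0,0,-0.47,60],[-180,42,0,0,0,-0.59,60],[-220,52,0,0,0,-0.71,60],[-260,61,0,0,0,-0.83,60],[-300,70,0,0,0,-0.95,60],[-335,79,0,0,0,-1.07,60],[-365,86,0,0,0,-1.19,60],[-385,91,0,0,0,-1.3,60],[-395,93,0,0,0,-1.4,60]]])

```text
clock: 37.28
position: [526.5, -33.9, 122.5]
tcp_rot: [0.072, 0.997, -0.001, -0.002]
contact_force: [0.4, -0.8, 0.1]
grip_width: 59.9
finger_force: 0.0
```

```bash
python3 -c "
from h import *
go(557,-125.8,72,85.2)
f=robot.grab_frame('wrist')
for x in holes(f,plates(f)): print(x)"
```

```text
go [-43.5 -86.5  50.5] [-0.0018 -0.0039 -0.0601] yaw 81.8 turn 3.4
(array([ 514.8, -122.5]), -4.9, array([ 511.4, -121.1]), array([65.2, 76. ]))
(array([523. , -24.5]), -4.9, array([515.5, -24.7]), array([58.7, 69.4]))
```

>>> drive_tool(deltas=[[[-15,-30,0,0,0,-0.03,60],[-30,-60,0,0,0,-0.06,60],[-42,-84,10,0,0,-0.06,60],[-43,-86,30,0,0,-0.06,60],[-43,-86,45,0,0,-0.06,60],[-43,-86,50,0,0,-0.06,60],[-43,-86,50,0,0,-0.06,60],[-43,-86,50,0,0,-0.06,60],[-43,-86,50,0,0,-0.06,60]]])

```text
clock: 38.13
position: [557.5, -120.1, 76.2]
tcp_rot: [0.043, 0.999, -0.0, 0.001]
contact_force: [0.4, -0.8, -0.3]
grip_width: 59.9
finger_force: 0.0
```

```bash
python3 -c "
from h import *
print(robot.observe()['position']);go(557,-125.9,48.5,85.2)"
```

```text
[ 557.52210812 -120.10500403   76.19460399]
go [ 0.1 -5.8 27.7] [-0.      0.0014 -0.0013] yaw 85.1 turn 0.1
```

>>> drive_tool(deltas=[[[0,-5.5,0,0,0,0,60],[0,-5.5,10,0,0,0,60],[0,-5.5,20,0,0,0,60],[0,-5.5,26,0,0,0,60],[0,-5.5,27,0,0,0,60],[0,-5.5,27,0,0,0,60],[0,-5.5,27,0,0,0,60],[0,-5.5,27,0,0,0,60]]])

```text
clock: 38.8
position: [556.8, -126.4, 48.6]
tcp_rot: [0.043, 0.999, -0.0, 0.0]
contact_force: [0.1, 0.1, 0.7]
grip_width: 60.3
finger_force: 0.0
```

>>> drive_tool(deltas=[[[0,0,0,0,0,0,52],[0,0,0,0,0,0,44],[0,0,0,0,0,0,40],[0,0,0,0,0,0,40],[0,0,0,0,0,0,40],[0,0,0,0,0,0,40],[0,0,0,0,0,0,40]]])

```text
clock: 39.38
position: [556.8, -126.4, 48.6]
tcp_rot: [0.043, 0.999, -0.0, 0.0]
contact_force: [-0.2, -0.5, 1.7]
grip_width: 44.5
finger_force: 40.0
```

>>> drive_tool(deltas=[[[0,0,-2,0,0,0,40],[0,0,-5,0,0,0,40],[0,0,-10,0,0,0,40],[0,0,-18,0,0,0,40],[0,0,-30,0,0,0,40],[0,0,-45,0,0,0,40],[0,0,-60,0,0,0,40],[0,0,-75,0,0,0,40],[0,0,-80,0,0,0,40],[0,0,-80,0,0,0,40]]])

```text
clock: 40.22
position: [558.0, -126.8, 131.4]
tcp_rot: [0.043, 0.999, -0.001, 0.003]
contact_force: [0.2, 0.5, -1.0]
grip_width: 44.5
finger_force: 40.0
```

```bash
python3 held.py | tail -4; python3 -c "
from h import *
go(485.8,364.8,115,4.4)"
```

```text
70 1308 z [-2.5 -1.9 -1.4]
80 1410 z [-2.4 -1.9 -1.2]
90 1434 z [-2.3 -1.7 -1.2]
tool frame: plate top z should be about -4.5 [ 0.20631943  0.54512752 -1.03251196] [ 558.  -126.8  131.4] 44.52258878766133
go [113.2 483.4  14.1] [1.4000e-03 2.5000e-03 1.4084e+00] yaw 85.1 turn -80.7
```

>>> drive_tool(deltas=[[[5,20,0,0,0,0.08,40],[14,58,0,0,0,0.2,40],[23,97,0,0,0,0.32,40],[32,136,0,0,0,0.44,40],[41,175,0,0,0,0.56,40],[50,214,0,0,0,0.68,40],[59,253,0,0,0,0.8,40],[68,292,0,0,0,0.92,40],[77,331,0,0,0,1.04,40],[86,370,0,0,0,1.16,40],[93,400,0,0,0,1.27,40],[98,420,0,0,0,1.38,40]]])

```text
clock: 41.27
position: [493.1, 303.0, 126.9]
tcp_rot: [0.66, 0.752, -0.001, -0.001]
contact_force: [0.5, 0.2, -1.1]
grip_width: 44.6
finger_force: 40.0
```

```bash
python3 -c "
from h import *
go(485.8,364.8,60,4.4)
f=robot.grab_frame('top');w=cloud(f)
m=(w[...,2]>12)&(w[...,2]<28)&(w[...,1]>240)&(w[...,1]<540)&(w[...,0]<600)&(w[...,0]>320);print('tray',rect(w[m]))"
```

```text
go [62.3  0.9 66.9] [-0.0024  0.      0.0536] yaw 7.5 turn -3.1
tray (array([420.2, 458.5]), array([163.3,  23.2]), 19.2)
```

>>> drive_tool(deltas=[[[20,0,0,0,0,0.03,40],[45,1,0,0,0,0.054,40],[58,1,15,0,0,0.054,40],[62,1,35,0,0,0.054,40],[62,1,55,0,0,0.054,40],[62,1,66,0,0,0.054,40],[62,1,72,0,0,0.054,40],[62,1,72,0,0,0.054,40],[62,1,72,0,0,0.054,40],[62,1,72,0,0,0.054,40]]])

```text
clock: 42.15
position: [488.4, 362.3, 57.8]
tcp_rot: [0.678, 0.735, 0.001, 0.0]
contact_force: [0.3, -0.1, -0.6]
grip_width: 44.4
finger_force: 40.0
```

```bash
python3 -c "
from h import *
print(robot.observe()['position'])
go(485.8,364.8,8,4.4)"
```

```text
[488.43666354 362.25179688  57.76340686]
go [ 2.7 -2.5 49.8] [ 0.0022 -0.0011  0.0036] yaw 4.6 turn -0.2
```

>>> drive_tool(deltas=[[[1.5,-2.5,12,0,0,0,40],[1.5,-2.5,24,0,0,0,40],[1.5,-2.5,36,0,0,0,40],[1.5,-2.5,43,0,0,0,40],[1.5,-2.5,47,0,0,0,40],[1.5,-2.5,49,0,0,0,40],[1.5,-2.5,49,0,0,0,40],[1.5,-2.5,49,0,0,0,40]]])

```text
clock: 42.82
position: [485.1, 363.5, 7.5]
tcp_rot: [0.678, 0.735, 0.0, 0.0]
contact_force: [0.4, 0.0, -1.3]
grip_width: 44.7
finger_force: 40.0
```

>>> drive_tool(deltas=[[[0,0,1,0,0,0,40],[0,0,2,0,0,0,40],[0,0,2.3,0,0,0,40],[0,0,2.3,0,0,0,40],[0,0,2.3,0,0,0,40]]])

```text
clock: 43.23
position: [485.0, 363.4, 5.2]
tcp_rot: [0.678, 0.735, 0.0, 0.0]
contact_force: [0.1, -0.3, -1.2]
grip_width: 44.0
finger_force: 40.0
```

>>> drive_tool(deltas=[[[0,0,0,0,0,0,46],[0,0,0,0,0,0,52],[0,0,0,0,0,0,56],[0,0,0,0,0,0,56],[0,0,-15,0,0,0,56],[0,0,-40,0,0,0,56],[0,0,-75,0,0,0,56],[0,0,-110,0,0,0,60],[0,0,-120,0,0,0,60],[0,0,-120,0,0,0,60]]])

```text
clock: 44.07
position: [487.2, 364.9, 130.2]
tcp_rot: [0.678, 0.735, 0.005, 0.001]
contact_force: [1.1, -0.4, -0.1]
grip_width: 59.9
finger_force: 0.0
```

```bash
python3 -c "
from h import *
f=robot.grab_frame('wrist');save(f,'w9.png')
f=robot.grab_frame('top')
w=cloud(f)
for r in robot.cut_out('holder_a',f):
    q=w[r['region']];q=q[~np.isnan(q[:,0])];print(round(r['score'],2),rect(q),np.round(np.percentile(q[:,2],[10,50,90]),1))
o=robot.observe();print(o['position'])
go(565.1,-27.5,120,85.2)"
```

```text
0.96 (array([529.3, -25. ]), array([125.5,  51.1]), -6.8) [48.9 52.2 55.4]
0.71 (array([402.1, 341.8]), array([219.1,  47.5]), -90.0) [ 3.8  6.9 10.2]
0.54 (array([484.4, 380. ]), array([60.8, 46. ]), -84.8) [3.6 6.5 9.7]
[483.89461477 362.76464511 122.8408319 ]
go [-395.5   49.5    3.3] [-3.6000e-03 -9.0000e-04 -1.4062e+00] yaw 4.6 turn 80.6
```

View pics/w9.png

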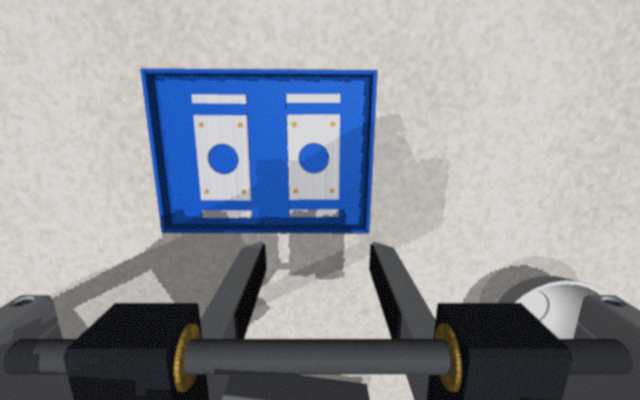

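Both plates lie flat in the blue tray, with their holes at (223,158) and (313,157). Now the middle plate.

>>> drive_tool(deltas=[[[-20,3,0,0,0,-0.11,60],[-55,7,0,0,0,-0.23,60],[-90,11,0,0,0,-0.35,60],[-125,16,0,0,0,-0.47,60],[-160,20,0,0,0,-0.59,60],[-195,25,0,0,0,-0.71,60],[-230,29,0,0,0,-0.83,60],[-265,33,0,0,0,-0.95,60],[-300,38,0,0,0,-1.07,60],[-335,42,0,0,0,-1.19,60],[-365,46,0,0,0,-1.3,60],[-385,48,0,0,0,-1.4,60]]])

```text
clock: 45.22
position: [562.4, -19.4, 121.5]
tcp_rot: [0.044, 0.999, -0.0, -0.003]
contact_force: [-0.4, -0.7, -0.2]
grip_width: 59.9
finger_force: 0.0
```

```bash
python3 -c "
from h import *
go(565.1,-27.8,72,85.2)
f=robot.grab_frame('wrist')
for x in holes(f,plates(f)): print(x)"
```

```text
go [-3.7 -8.1 49.5] [-0.0006 -0.0056 -0.0033] yaw 85.0 turn 0.2
(array([523.1, -24.6]), -5.0, array([521.3, -38.2]), array([42.4, 56.6]))
```

>>> drive_tool(deltas=[[[-2,-4,0,0,0,0,60],[-3,-7,0,0,0,0,60],[-3,-7,15,0,0,0,60],[-3,-7,30,0,0,0,60],[-3,-7,42,0,0,0,60],[-3,-7,48,0,0,0,60],[-3,-7,48,0,0,0,60],[-3,-7,48,0,0,0,60],[-3,-7,48,0,0,0,60],[-3,-7,48,0,0,0,60]]])

```text
clock: 46.15
position: [566.9, -23.7, 78.1]
tcp_rot: [0.045, 0.999, -0.0, 0.001]
contact_force: [0.4, 0.7, -0.7]
grip_width: 60.0
finger_force: 0.0
```

```bash
python3 -c "
from h import *
print(robot.observe()['position']);go(565.1,-27.9,48.5,85.2)"
```

```text
[566.9134616  -23.67725891  78.13156685]
go [ 1.5 -4.4 29.6] [-0.      0.0021 -0.0061] yaw 84.9 turn 0.3
```

>>> drive_tool(deltas=[[[0.5,-4,0,0,0,-0.005,60],[0.5,-4,10,0,0,-0.005,60],[0.5,-4,20,0,0,-0.005,60],[0.5,-4,27,0,0,-0.005,60],[0.5,-4,29,0,0,-0.005,60],[0.5,-4,29,0,0,-0.005,60],[0.5,-4,29,0,0,-0.005,60],[0.5,-4,29,0,0,-0.005,60]]])

```text
clock: 46.82
position: [565.6, -27.7, 48.3]
tcp_rot: [0.042, 0.999, 0.0, 0.0]
contact_force: [0.4, -0.5, -0.1]
grip_width: 59.9
finger_force: 0.0
```

>>> drive_tool(deltas=[[[0,0,0,0,0,0,52],[0,0,0,0,0,0,44],[0,0,0,0,0,0,40],[0,0,0,0,0,0,40],[0,0,0,0,0,0,40],[0,0,0,0,0,0,40],[0,0,0,0,0,0,40]]])

```text
clock: 47.4
position: [565.6, -27.7, 48.3]
tcp_rot: [0.042, 0.999, 0.0, 0.0]
contact_force: [0.7, 0.8, 2.0]
grip_width: 44.9
finger_force: 40.0
```

>>> drive_tool(deltas=[[[0,0,-2,0,0,0,40],[0,0,-5,0,0,0,40],[0,0,-10,0,0,0,40],[0,0,-18,0,0,0,40],[0,0,-30,0,0,0,40],[0,0,-45,0,0,0,40],[0,0,-60,0,0,0,40],[0,0,-75,0,0,0,40],[0,0,-80,0,0,0,40],[0,0,-80,0,0,0,40]]])

```text
clock: 48.23
position: [566.8, -27.9, 131.1]
tcp_rot: [0.042, 0.999, -0.0, 0.003]
contact_force: [0.6, 0.8, -1.0]
grip_width: 44.5
finger_force: 40.0
```

```bash
python3 held.py | tail -4; python3 -c "
from h import *
f=robot.grab_frame('top');w=cloud(f)
m=(w[...,2]>12)&(w[...,2]<28)&(w[...,1]>-520)&(w[...,1]<-240)&(w[...,0]<600)&(w[...,0]>320);c,s,a=rect(w[m]);print('tray',c,s,a)
go(c[0]+41.6,c[1],115,90+a)"
```

```text
70 1310 z [-2.8 -2.3 -1.8]
80 1411 z [-2.8 -2.3 -1.7]
90 1443 z [-2.7 -2.2 -1.6]
tool frame: plate top z should be about -4.5 [ 0.56709685  0.79909491 -0.99239757] [566.8 -27.9 131.1] 44.504498854143925
tray [ 445.6 -360.3] [189.8 142.4] 1.3
go [  49.5 -338.1   13. ] [ 1.000e-04  2.000e-04 -1.077e-01] yaw 85.1 turn 6.2
```

>>> drive_tool(deltas=[[[4,-20,0,0,0,-0.02,40],[9,-55,0,0,0,-0.04,40],[14,-92,0,0,0,-0.06,40],[20,-130,0,0,0,-0.08,40],[25,-167,0,0,0,-0.1,40],[30,-204,0,0,0,-0.108,40],[36,-241,0,0,0,-0.108,40],[41,-278,0,0,0,-0.108,40],[46,-312,0,0,0,-0.108,40],[49,-333,0,0,0,-0.108,40],[49,-338,0,0,0,-0.108,40],[49,-338,0,0,0,-0.108,40]]])

```text
clock: 49.33
position: [486.7, -361.1, 126.3]
tcp_rot: [-0.01, 1.0, 0.001, -0.001]
contact_force: [0.2, -0.2, -1.1]
grip_width: 44.5
finger_force: 40.0
```

>>> drive_tool(deltas=[[[0,0,10,0,0,0,40],[0,0,25,0,0,0,40],[0,0,40,0,0,0,40],[0,0,55,0,0,0,40],[0,0,66,0,0,0,40],[0,0,70,0,0,0,40],[0,0,70,0,0,0,40],[0,0,70,0,0,0,40]]])

```text
clock: 50.0
position: [488.2, -359.7, 58.1]
tcp_rot: [-0.012, 1.0, 0.0, 0.0]
contact_force: [0.6, -0.1, -1.8]
grip_width: 44.9
finger_force: 40.0
```

```bash
python3 -c "
from h import *
print(robot.observe()['position'])
go(487,-359.6,8,91.3)
f=robot.grab_frame('scene');w=cloud(f)
m=(w[...,2]>12)&(w[...,2]<28)&(w[...,1]>-520)&(w[...,1]<-240)&(w[...,0]<600)&(w[...,0]>320);print('tray',rect(w[m]))"
```

```text
[ 488.15777099 -359.6725812    58.09313015]
go [ 1.2  0.1 50.1] [0.0001 0.0002 0.0013] yaw 91.4 turn -0.1
tray (array([ 446.6, -355.6]), array([194.1, 143. ]), 0.5)
```

>>> drive_tool(deltas=[[[1,0,12,0,0,0,40],[1,0,24,0,0,0,40],[1,0,36,0,0,0,40],[1,0,43,0,0,0,40],[1,0,47,0,0,0,40],[1,0,49,0,0,0,40],[1,0,49,0,0,0,40],[1,0,49,0,0,0,40]]])

```text
clock: 50.72
position: [487.0, -360.5, 9.2]
tcp_rot: [-0.011, 1.0, -0.0, 0.0]
contact_force: [-0.1, -0.6, -0.8]
grip_width: 44.3
finger_force: 40.0
```

>>> drive_tool(deltas=[[[0,0,1,0,0,0,40],[0,0,2,0,0,0,40],[0,0,2.3,0,0,0,40],[0,0,2.3,0,0,0,40],[0,0,2.3,0,0,0,40]]])

```text
clock: 51.13
position: [486.8, -360.3, 6.8]
tcp_rot: [-0.012, 1.0, -0.0, 0.0]
contact_force: [-0.4, -0.1, -1.2]
grip_width: 44.7
finger_force: 40.0
```

>>> drive_tool(deltas=[[[0,0,0,0,0,0,46],[0,0,0,0,0,0,52],[0,0,0,0,0,0,56],[0,0,0,0,0,0,56],[0,0,-15,0,0,0,56],[0,0,-40,0,0,0,56],[0,0,-75,0,0,0,56],[0,0,-110,0,0,0,60],[0,0,-130,0,0,0,60],[0,0,-130,0,0,0,60]]])

```text
clock: 51.97
position: [489.4, -362.7, 143.9]
tcp_rot: [-0.012, 1.0, -0.004, 0.005]
contact_force: [0.3, -0.9, 0.6]
grip_width: 59.9
finger_force: 0.0
```

>>> drive_tool(deltas=[[[20,20,-20,0,0,0,60],[40,50,-40,0,0,0,60],[55,85,-60,0,0,0,60],[70,120,-60,0,0,0,60],[80,160,-60,0,0,0,60],[80,200,-60,0,0,0,60],[80,220,-60,0,0,0,60],[80,220,-60,0,0,0,60],[80,220,-60,0,0,0,60]]])

```text
clock: 52.72
position: [401.4, -141.6, 195.8]
tcp_rot: [-0.013, 1.0, -0.0, -0.0]
contact_force: [-0.5, -0.5, -0.9]
grip_width: 59.8
finger_force: 0.0
```

```bash
python3 -c "
from h import *
f=robot.grab_frame('top');save(f,'t9.png');w=cloud(f)
for r in robot.cut_out('holder_a',f):
    q=w[r['region']];q=q[~np.isnan(q[:,0])];print(round(r['score'],2),rect(q),np.round(np.percentile(q[:,2],[10,50,90]),1))
for a,b in((240,540),(-520,-240)):
    m=(w[...,2]>12)&(w[...,2]<28)&(w[...,1]>a)&(w[...,1]<b)&(w[...,0]<600)&(w[...,0]>320);print('tray',rect(w[m]))
m=(w[...,2]>70)&(w[...,2]<122)&(abs(w[...,1])<60)&(w[...,0]>620)&(w[...,0]<740);print('gauge',np.nanmean(w[m],0))
s=robot.grab_frame('scene');save(s,'s9.png')
a=cv2.resize(cv2.imread('pics/t9.png')[100:330,150:490],(800,541));cv2.imwrite('pics/t9c.png',a)"
```

```text
0.89 (array([482.8, 403.8]), array([110.6,  46.7]), -84.7) [3.9 6.7 9.6]
0.81 (array([ 462.9, -282.3]), array([212.2,  46.4]), -79.1) [3.8 6.6 9.5]
0.79 (array([400.9, 397.7]), array([111.1,  45.2]), -85.8) [4.  7.  9.9]
0.49 (array([426.6,  -3.7]), array([359.8, 250.4]), 85.4) [46.8 49.7 52.4]
tray (array([438.6, 403.5]), array([190.4, 142.7]), 4.6)
tray (array([ 446. , -359.9]), array([189.5, 141.2]), 1.2)
gauge [673.86789901  -0.84713819 102.17790489]
```

View pics/t9c.png

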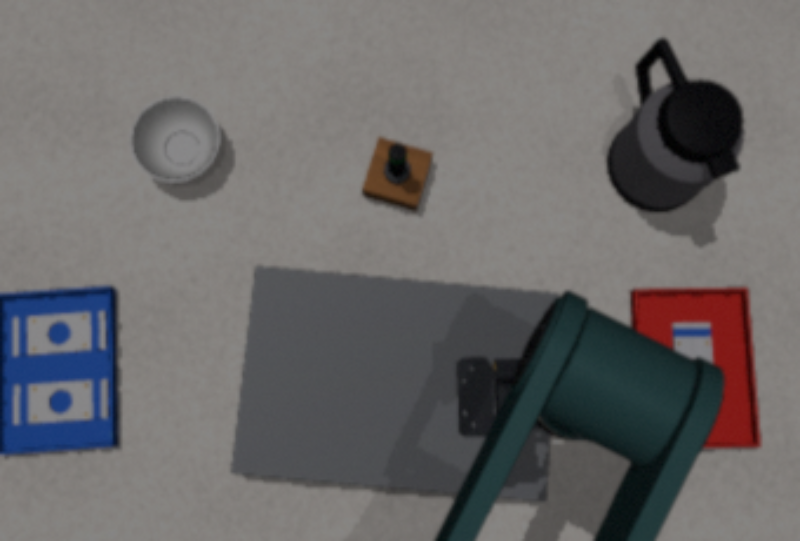

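All three plates lie flat in their trays: two in blue, with holes at (60,333) and (60,400), and one in red at (692,340). The gauge stands in its block.

```bash
python3 -c "
from cell import robot
print(robot.close_job())"
```

```text
the job is handed in; nothing more can be done
None
```

The job is handed in: the left and right plates, which the gauge entered, lie flat in the blue tray, the middle one, which it did not, lies in the red tray, and the gauge stands in its block; no verdict was returned.

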